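# Load and lock the jeweller's finishing tumbler

## Task

Get the finishing tumbler running: twist its bayonet ring open and lift the lid off, put every plain bangle from the bench into the steel pot, then set the lid back flat on the rim the way it sat before, twist the ring back until it clicks locked over the lid's two ears, and push the start lever all the way over to its other side, not before the ring is locked. The bangle with the blue stone must not be tumbled: leave it on the bench where it is, and leave the file, hammer and bench block alone.

Things in the scene. Friction and masses are not known exactly. Their poses are not given: they have to be found in the camera images.
- tumbler: Finishing tumbler, fixed: a grey base box 230 mm along its x (centred), y from -205 to +115 mm, deck 40 mm high, carrying an open steel pot with the bayonet ring round its rim. Origin: on the pot's axis at bench level, z up; its front, with a dark slot, faces -x. Pot: inside radius 72 mm, outside 82 mm.
- pot_rim (a point): Centre of the pot's mouth, level with its rim, 112 mm above the bench; the pot's inner floor is 66 mm lower.
- lock_ring (a joint): Captive aluminium bayonet ring round the pot's rim: outer radius 108 mm, top 128 mm above the bench. 0 = locked, 1.571 rad = fully open, anticlockwise from above, stops at both ends. A spring inside flips over at about 0.35 rad: below it the ring snaps to locked, well above it springs open to about 1 rad or more. About 0.4 N m (4 N at a post) turns it either way.
- catch (a point): One of the ring's two facing flat inward catches (top centre of its inner edge, radius 81 mm): 60 mm wide, 6 mm thick, underside 122 mm above the bench. It lies on the tumbler's +x side when locked (over the lid's ear), on +y when open; the lid then lifts straight out. Ring wall inside radius 94 mm.
- post_near (a point): Centre of the flat top of the ring post nearer the robot, a handle of the ring: round, upright, black, 16 mm diameter, 40 mm tall, top 168 mm above the bench, 101 mm from the pot's axis. It turns with the ring: seen from the axis it lies 135 degrees anticlockwise from the tumbler's +x when locked, 225 degrees when open.
- post_far (a point): Centre of the top of the other, equal ring post, across the pot (-45 degrees when locked, +45 degrees when open).
- lid: Loose lid, 0.3 kg: grey disc, radius 76 mm, 8 mm thick, with two ears along its +x and -x, 56 mm wide, out to 88 mm. Rubber spigot below, radius 69.5 mm (foot 65 mm), 9 mm deep. Origin: centre of the disc's underside, z up. Starts seated and locked: underside on the rim, ears along the tumbler's x (either way round). Laid on the bench its origin is 9 mm up.
- lid_handle (a point): Top centre of the lid's wooden bar handle, 40 mm above the lid's origin; the bar runs along the lid's y, 72 mm long, 18 mm wide, 32 mm tall.
- start_lever (a joint): Start lever on the tumbler's deck at tumbler x = 0, y = -165 mm: a stick 80 mm long from its pivot (62 mm above the bench) to the centre of a black ball of 26 mm. 0 = off, leaning 0.5 rad to the tumbler's -x; 1.0 rad = fully on, leaning as far to +x. Stays where left; about 1 N moves it.
- start_lever_tip (a point): Centre of the ball on the start lever, 132 mm above the bench at either end and 142 mm upright.
- bangle1: A plain brass bangle, a closed hoop of 12 mm round bar: outside diameter 74 mm, inside 50 mm, 80 g, lying flat on the bench at the start; origin at the centre of its underside, z along its axis. Absent in some starts.
- bangle2: A plain brass bangle, a closed hoop of 12 mm round bar: outside diameter 74 mm, inside 50 mm, 80 g, lying flat on the bench at the start; origin at the centre of its underside, z along its axis. Absent in some starts.
- bangle3: A plain brass bangle, a closed hoop of 12 mm round bar: outside diameter 74 mm, inside 50 mm, 80 g, lying flat on the bench at the start; origin at the centre of its underside, z along its axis. Absent in some starts.
- bangle4: A plain brass bangle, a closed hoop of 12 mm round bar: outside diameter 74 mm, inside 50 mm, 80 g, lying flat on the bench at the start; origin at the centre of its underside, z along its axis. Absent in some starts.
- stone_bangle: A brass bangle of the same size with a blue stone of 18 mm in a raised setting on its hoop, on its +x side, 25 mm high there: leave it where it is. Origin at the centre of its underside.
- file: Bystander: a flat file with a wooden handle, 230 mm long along its x, lying on the bench; origin at the middle of its length.
- hammer: Bystander: a hammer lying along its x, about 250 mm long.
- bench_block: Bystander: a square steel bench block on a wooden foot, 90 by 90 mm, 42 mm high; origin under its centre.
Not all that is in view belongs to the job. What is shaped like the bangle4 but black or orange is not meant.

How it is judged:
By the outcome, as a careful person would: the job done as asked, in the order asked, and still so for the second after the job is handed in, with the robot touching nothing.
Of bangle1, bangle2, bangle3, bangle4 only 2 to 4 are there at a start; the rules pass over those that are not, and their reading is None.
At some moment in a run one of bangle1, bangle2, bangle3, bangle4 may be knocked a few centimetres aside while the robot is not near it.
Once in a run the grip may slacken for a moment while it holds something.
It also fails if it takes over 208 s, if anything falls off the work surface, if the arm or the gripper's body presses on something with over 40 N, if the wrist force passes 120 N, or if a joint passes its speed limit or range.

## Robot

A 6-joint arm with a two-finger parallel gripper is mounted at the origin on the work surface. World frame = base frame: x ahead of the robot, y to its left, z up, the work surface at z = 0. Lengths are in mm, angles in rad, forces in N, time in s.
With the tool pointing down it reaches from about 250 to 775 mm from the base axis. Payload 8.9 kg.
Tool frame: the origin (TCP) lies midway between the tips of the shut fingers; the grasp point (between the pads) lies 19 mm behind it (env.pinch_z is the distance from the TCP to the grasp point, in mm); z points along the fingers, y is the line along which they close (so a half turn about z gives the same grasp; the last joint's range is limited). The gripper opens to 85 mm and grips with 20 to 120 N. Pads are 22 mm wide; open, the fingers measure 114 mm over their backs; the gripper's body (76 mm by 85 mm) begins 54 mm behind the grasp point. The pads swing forward as they close: fully open they stand 13 mm farther back than shut.
Start: joints at [1.145, 0.291, -0.153, 1.127, 0, 1.431], TCP at [148.508, 503.556, 231.305] pointing down, gripper open.
Joint ranges: [-2.52, 2.52], [-0.91, 1.74], [-1.3, 1.37], [-1.96, 2.02], [-1.52, 1.47], [-3.14, 3.14]. Speed limits (rad/s): [2.22, 2.22, 2.79, 3.14, 3.14, 3.14].

## Interface

Orientations are given as [roll, pitch, yaw] about the fixed x, y, z axes, in that order (R = Rz(yaw) Ry(pitch) Rx(roll)).
In Python, from rig import env gives the robot as it stands.
- The arm moves only by the tool drive_tool, never from a script. Its argument "series" is a list of rows, each a list of 5 numbers: the shift along the tool's x, y, z in m, then the turn about the tool's z in degrees, then the finger opening in m, from 0 to 0.0854. A call has 1 to 12 rows; each row is the pose to reach, as a shift and turn from the pose commanded when the call began, along the tool's axes at that moment; what a row does not reach only later rows make up. A row lasts 1/10 s, in which the tool goes at most 50 mm and 8.59 degrees, less where a joint would pass 70% of its speed; a pose out of reach is approached as far as the arm can. A call with a gripper value outside its range is refused whole. The fingers move at their own pace and stop on an object; the grip force is fixed at half the most. Time passes only in rows, so rows that repeat a pose let the fingers close. It gives the time, the measured TCP pose, the force, the opening and the grip force at its end, in the units of the state.
- env.observe(): the state, without advancing time (a new reading comes with each control period).
- env.camera(name): name is "scene" or "top" or "wrist"; returns the picture (384x512x3 uint8, red, green, blue); there is no depth.
- env.calibration(name): a dict with "fx", "fy", "cx", "cy" (pixels), "k1" (the pictures are not rectified: a ray, as slopes to the right and down, at radius r is drawn at 1 + k1 r^2 times it, then the intrinsics apply), "camera_from_world" (4x4, takes a point from world to camera coordinates); the wrist camera has in their place "hand_eye" (4x4, takes a point from camera to tool coordinates, whose origin is the TCP and whose axes are the flange's). Camera axes: x right, y down, z forward; pixel columns grow to the right and rows downward; lengths in mm; the calibration is good to about 2 mm. A picture is of the moment at which its call begins: read the wrist's pose just before it. calibration takes no time and is no camera call.
- env.finish_job(): hands the job in; it is judged then, once.
Trained networks look in the newest picture that a camera, given by its name, has taken for a name from the list of things; names that differ only in an ending like _2 or _b are one class to them, and where a whole thing is asked for, a point or a joint stands for the part that bears it (a point fixed in the world has none). Each returns a list of dicts, best first, with "conf" (0 to 1); they miss things now and then, are a little off and sometimes report something else, mostly with a low value. They report only what shows in the picture. A call takes as long as a camera call. They do not tell look-alikes from the thing itself.
- env.look_for(camera, thing): "bbox" ([left, top, right, bottom] in pixels, round what is visible of it).
- env.regions_of(camera, thing): "region" (384x512 bool, what is visible of it) and "bbox" ([left, top, right, bottom] in pixels, round what is visible of it).
The state is a dict: "time_s": time; "joints": joint angles; "qd": joint speeds; "tau": joint torques, N m; "tcp_pos": TCP position; "ee_rot": TCP orientation; "force": force on the tool from outside, world axes, zero at the start; "wrist_torque": the same for the moment, N m; "finger_gap": finger opening in mm; "finger_force": force on a finger pad.
Only numpy, scipy, OpenCV 4.12 (cv2) and the standard library are available. Lean on these libraries where they do the work, as an engineer would, in place of code of your own. Each camera call takes 0.05 s, during which the arm holds its last target. There are 200 camera calls.

## Working session

There is one attempt and no reset: what is moved stays moved. The work goes in short steps, Python scripts to look and compute and a tool call to move; the robot and the scene stay as the last step left them, time stands still between calls to the robot, and variables do not carry over. Pictures are saved under pics/ and viewed, at most 14 in all, crops included, and the job is handed in when it is done.

Besides the shell and the picture viewer there is one more tool, called after ">>>" as a command line: name --pt "numbers of a row" for each row, then --argument value for the rest. drive_tool: Moves the arm, as the interface text tells. Its arguments: {"type":"object","properties":{"series":{"type":"array","items":{"type":"array","items":{"type":"number"}}}},"required":["series"]}

```bash
ls; mkdir -p pics; cat > h.py <<'E'
import numpy as np, cv2
from rig import env
from scipy.spatial.transform import Rotation as R
def save(n,f,crop=None,s=1):
    im=env.camera(n)[:,:,::-1]
    if crop: im=im[crop[1]:crop[3],crop[0]:crop[2]]
    if s!=1: im=cv2.resize(im,None,fx=s,fy=s,interpolation=cv2.INTER_CUBIC)
    cv2.imwrite('pics/'+f,im)
def cfw(n):
    c=env.calibration(n)
    if 'camera_from_world' in c: return c,np.array(c['camera_from_world'])
    o=env.observe(); T=np.eye(4); T[:3,:3]=R.from_euler('xyz',o['ee_rot']).as_matrix(); T[:3,3]=o['tcp_pos']
    return c,np.linalg.inv(T@np.array(c['hand_eye']))
def ray(n,u,v):
    c,M=cfw(n); W=np.linalg.inv(M)
    d=np.array([(u-c['cx'])/c['fx'],(v-c['cy'])/c['fy']]); s=d.copy()
    for _ in range(20): s=d/(1+c['k1']*(s@s))
    return W[:3,3],W[:3,:3]@np.array([s[0],s[1],1])
def onz(n,u,v,z):
    o,d=ray(n,u,v); return o+d*(z-o[2])/d[2]
def proj(n,P):
    c,M=cfw(n); p=M[:3,:3]@np.asarray(P,float)+M[:3,3]; s=p[:2]/p[2]; s=s*(1+c['k1']*(s@s))
    return np.array([c['fx']*s[0]+c['cx'],c['fy']*s[1]+c['cy']])
def st():
    o=env.observe(); print('t',round(o['time_s'],2),'tcp',np.round(o['tcp_pos'],1),'rpy',np.round(np.degrees(o['ee_rot']),2),'F',np.round(o['force'],1),'gap',round(o['finger_gap'],1),'ff',o['finger_force'],'j',np.round(o['joints'],2))
    return o
E
python3 - <<'E'
from h import *
st(); print(env.pinch_z)
for n in ('top','scene'): save(n,n+'0.png'); c,M=cfw(n); print(n,c['fx'],np.round(np.linalg.inv(M)[:3,3]))
names=['tumbler','pot_rim','lock_ring','catch','post_near','post_far','lid','lid_handle','start_lever','start_lever_tip','bangle1','stone_bangle','file','hammer','bench_block']
for n in ('top','scene'):
  for t in names:
    try: print(n,t,[(np.round(d['bbox']).astype(int).tolist(),round(d['conf'],2)) for d in env.look_for(n,t)][:7])
    except Exception as e: print(n,t,e)
E
```

```text
pics
t 0.0 tcp [148.3 503.1 230.7] rpy [-1.7992e+02 -1.0000e-02  1.6357e+02] F [-0.2 -0.  -0.7] gap 85.6 ff 0.0 j [ 1.14  0.29 -0.15  1.13 -0.    1.43]
18.700000000000003
top 445.5936200123646 [ 278.   68. 1371.]
scene 429.3652732039653 [ 943. -385. 1053.]
top tumbler [([295, 142, 408, 234], 0.58)]
top pot_rim [([298, 143, 411, 232], 0.62)]
top lock_ring [([307, 143, 383, 218], 0.71), ([168, 195, 192, 220], 0.43)]
top catch [([307, 146, 385, 215], 0.83)]
top post_near [([306, 145, 384, 215], 0.91)]
top post_far [([308, 144, 387, 219], 0.93)]
top lid [([320, 153, 373, 208], 0.61)]
top lid_handle [([317, 151, 374, 211], 0.64)]
top start_lever [([170, 199, 191, 221], 0.74), ([399, 193, 408, 202], 0.56)]
top start_lever_tip [([396, 191, 410, 205], 0.63)]
top bangle1 [([169, 196, 194, 222], 0.73), ([127, 196, 150, 220], 0.65), ([244, 196, 270, 219], 0.6), ([129, 237, 152, 257], 0.59), ([143, 268, 166, 296], 0.57), ([160, 128, 184, 150], 0.55), ([174, 238, 197, 259], 0.47)]
top stone_bangle [([309, 143, 387, 220], 0.66), ([211, 203, 233, 227], 0.51)]
top file [([282, 74, 297, 149], 0.87)]

[... 404 characters left out ...]
318], 0.83)]
scene lid [([144, 234, 211, 297], 0.72)]
scene lid_handle [([144, 239, 210, 298], 0.8)]
scene start_lever [([264, 278, 330, 347], 0.38)]
scene start_lever_tip [([99, 290, 120, 318], 0.65), ([245, 176, 276, 197], 0.53)]
scene bangle1 [([280, 120, 299, 135], 0.73), ([228, 201, 248, 222], 0.69), ([247, 112, 270, 128], 0.6), ([250, 136, 270, 153], 0.59), ([308, 135, 330, 155], 0.58), ([346, 194, 366, 215], 0.55), ([282, 158, 306, 176], 0.53)]
scene stone_bangle [([246, 178, 275, 197], 0.64), ([147, 240, 210, 298], 0.55)]
scene file [([262, 275, 330, 349], 0.67)]
scene hammer [([337, 146, 422, 174], 0.65)]
scene bench_block [([320, 246, 367, 289], 0.81), ([280, 159, 303, 176], 0.69)]
```

```bash
python3 - <<'E'
import cv2
im=cv2.imread('pics/top0.png')[60:310,70:420]
cv2.imwrite('pics/top0c.png',cv2.resize(im,None,fx=2.28,fy=2.28,interpolation=cv2.INTER_CUBIC))
E
```

```text
(no output)
```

View pics/top0c.png

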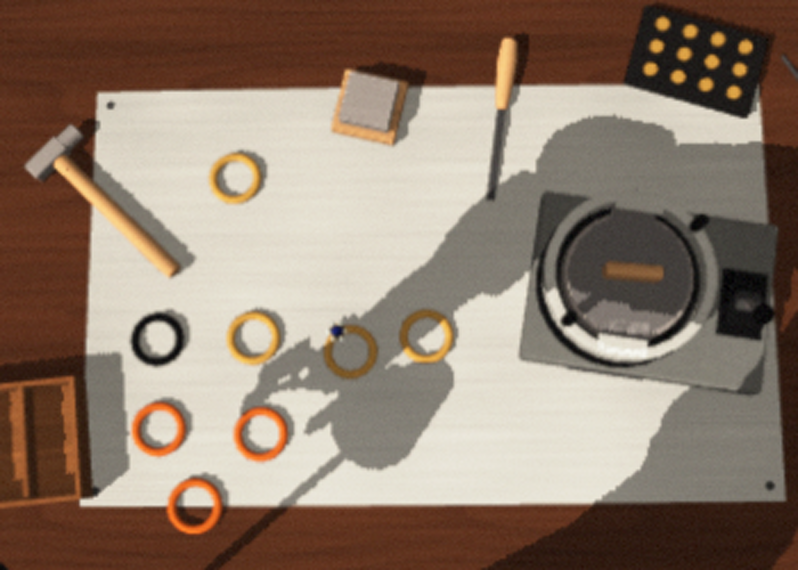

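View pics/scene0.png

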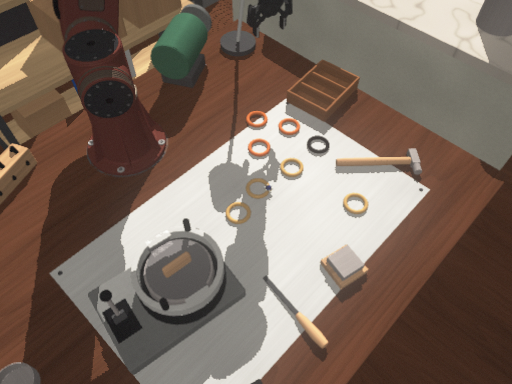

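The top crop shows three plain brass bangles, at crop px (236,178), (254,337) and (427,335). The stone bangle is at (350,350). Look-alikes are the black ring (158,338), the orange rings (159,430), (261,434) and (195,505), and the brass dots in the black tray. The tumbler is at right, with posts at (568,318) and (700,222), the handle at (633,271) and the lever ball at (763,313).

```bash
python3 - <<'E'
from h import *
from scipy.optimize import least_squares
f=lambda x,y:(70+x/2.28,60+y/2.28)
for k,p,z in [('A',(236,178),6),('B',(254,337),6),('C',(427,335),6),('stone',(350,350),6),('blk',(158,338),6),('o1',(159,430),6),('o2',(261,434),6),('post_n',(568,318),168),('post_f',(700,222),168),('handle',(633,271),152),('ball',(763,313),132),('block',(370,100),42),('filetip',(491,197),3),('filebase',(507,40),15),('hamhead',(60,150),20),('hamend',(172,268),10),('cornerUL',(100,92),0),('cornerLR',(783,500),0)]:
    print(k,np.round(onz('top',*f(*p),z),0))
# fit tumbler (x,y,yaw)
L={'pn':(101*np.cos(2.356),101*np.sin(2.356),168),'pf':(101*np.cos(.785),-101*np.sin(.785),168),'h':(0,0,152),'ball':(-80*np.sin(.5),-165,132)}
obs=[('top','pn',f(568,318)),('top','pf',f(700,222)),('top','h',f(633,271)),('top','ball',f(763,313)),
('scene','pn',(186,224)),('scene','pf',(165,302)),('scene','h',(176,264)),('scene','ball',(106,296))]
def res(q):
    c,s=np.cos(q[2]),np.sin(q[2]); r=[]
    for n,k,p in obs:
        x,y,z=L[k]; r+=list(proj(n,(q[0]+c*x-s*y,q[1]+s*x+c*y,z))-p)
    return np.array(r)
P=onz('top',*f(633,271),152)
for y0 in (0,1.57,3.14,-1.57):
    s=least_squares(res,[P[0],P[1],y0],loss='soft_l1'); print(s.cost,s.x,np.degrees(s.x[2])); 
    if s.cost<60: print(np.round(res(s.x).reshape(-1,2),1))
E
```

```text
A [668. 325.   6.]
B [445. 296.   6.]
C [445.  61.   6.]
stone [426. 166.   6.]
blk [445. 427.   6.]
o1 [321. 423.   6.]
o2 [314. 285.   6.]
post_n [ 444. -106.  168.]
post_f [ 560. -271.  168.]
handle [ 503. -190.  152.]
ball [ 452. -352.  132.]
block [766. 136.  42.]
filetip [637. -30.   3.]
filebase [862. -57.  15.]
hamhead [709. 570.  20.]
hamend [541. 410.  10.]
cornerUL [800. 524.   0.]
cornerLR [ 220. -409.    0.]
10.472042262886756 [ 5.08489825e+02 -1.91520722e+02 -1.30767542e-01] -7.492428242912172
[[ 1.8 -1.2]
 [ 0.2 -3.7]
 [ 0.5 -2. ]
 [-0.7  1.2]
 [-1.  -2.9]
 [ 0.1 -0.2]
 [ 0.7 -1.8]
 [-0.6  0.1]]
10.472042262886884 [ 5.08489825e+02 -1.91520722e+02 -1.30767535e-01] -7.492427872141745
[[ 1.8 -1.2]
 [ 0.2 -3.7]
 [ 0.5 -2. ]
 [-0.7  1.2]
 [-1.  -2.9]
 [ 0.1 -0.2]
 [ 0.7 -1.8]
 [-0.6  0.1]]
10.472042262886706 [ 508.48982514 -191.52072197  138.09930922] 7912.507571975635
[[ 1.8 -1.2]
 [ 0.2 -3.7]
 [ 0.5 -2. ]
 [-0.7  1.2]
 [-1.  -2.9]
 [ 0.1 -0.2]
 [ 0.7 -1.8]
 [-0.6  0.1]]
10.4720422628868 [ 508.48982489 -191.52072186    6.15241777] 352.5075720158222
[[ 1.8 -1.2]
 [ 0.2 -3.7]
 [ 0.5 -2. ]
 [-0.7  1.2]
 [-1.  -2.9]
 [ 0.1 -0.2]
 [ 0.7 -1.8]
 [-0.6  0.1]]
```

>>> drive_tool --pt "-0.1 -0.11 -0.03 8 0.04" --pt "-0.2 -0.22 -0.06 16 0.04" --pt "-0.3 -0.33 -0.09 24 0.04" --pt "-0.4 -0.44 -0.1 32 0.04" --pt "-0.5 -0.554 -0.1 36 0.04" --pt "-0.5 -0.554 -0.1 36 0.04" --pt "-0.5 -0.554 -0.1 36 0.04" --pt "-0.5 -0.554 -0.1 36 0.04" --pt "-0.5 -0.554 -0.1 36 0.04" --pt "-0.5 -0.554 -0.1 36 0.04" --pt "-0.5 -0.554 -0.1 36 0.04" --pt "-0.5 -0.554 -0.1 36 0.04"

```text
time_s: 2.8
tcp_pos: [406.1, -34.0, 314.5]
ee_rot: [3.141, 0.001, 2.226]
force: [0.9, 1.5, 0.8]
finger_gap: 40.0
finger_force: 0.0
```

>>> drive_tool --pt "0 0 0 0 0.04" --pt "0 0 0 0 0.04" --pt "0 0 0 0 0.04"

```text
time_s: 3.1
tcp_pos: [405.1, -31.1, 313.8]
ee_rot: [-3.141, -0.001, 2.227]
force: [0.4, -0.8, 0.4]
finger_gap: 40.0
finger_force: 0.0
```

```bash
cat >> h.py <<'E'
def go(*tg):
    "tg: (x,y,z,yaw) world TCP targets; prints shift m/turn deg rel to now"
    o=env.observe(); r=R.from_euler('xyz',o['ee_rot']); yaw=np.degrees(o['ee_rot'][2])
    for t in tg:
        d=r.inv().apply(np.array(t[:3])-o['tcp_pos'])/1000
        print(t,'->',np.round(d,4).tolist(),round(-((t[3]-yaw+180)%360-180),1))
E
python3 - <<'E'
from h import *
st(); print(np.round(env.calibration('wrist')['hand_eye'],2)); save('wrist','w1.png')
for t in ('post_near','lid_handle','start_lever_tip','lock_ring'): print(t,[(np.round(d['bbox'],1).tolist(),round(d['conf'],2)) for d in env.look_for('wrist',t)])
E
```

```text
t 3.1 tcp [405.1 -31.1 313.8] rpy [-1.7999e+02 -4.0000e-02  1.2759e+02] F [ 0.4 -0.8  0.4] gap 40.0 ff 0.0 j [-0.26  0.03 -0.26  1.29  0.    0.66]
[[  -0.     -0.96   -0.29   73.02]
 [   1.     -0.      0.     -0.27]
 [  -0.     -0.29    0.96 -141.38]
 [   0.      0.      0.      1.  ]]
post_near [([177.4, 223.1, 306.6, 325.1], 0.65)]
lid_handle [([205.5, 249.2, 300.4, 331.5], 0.62), ([135.5, 169.4, 336.9, 373.5], 0.4)]
start_lever_tip [([137.6, 352.1, 160.6, 372.5], 0.86), ([136.4, 168.4, 336.5, 370.7], 0.39)]
lock_ring [([177.8, 220.7, 309.1, 322.8], 0.93)]
```

View pics/w1.png

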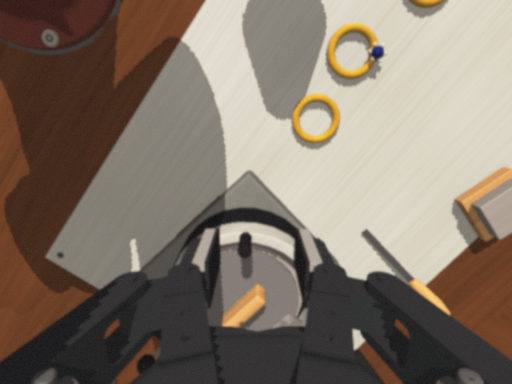

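The wrist view shows the near post's top between the fingers at (245,237), bangle C at (316,118) and the stone bangle above it at (355,50), with its stone at (377,52).

```bash
python3 - <<'E'
from h import *
print(onz('wrist',245,237,168),onz('wrist',316,118,6),onz('wrist',260,292,152),onz('wrist',146,362,132))
print(proj('wrist',(441,-107,168)))
go((443,-109,220,127.5),(443,-109,140,127.5))
E
```

```text
[436.01923549 -91.97001507 168.        ] [444.72732456  65.37267339   6.        ] [ 499.62964114 -146.79857777  152.        ] [ 451.38539176 -350.71529889  132.        ]
[240.4531733  249.24176099]
(443, -109, 220, 127.5) -> [-0.0848, -0.018, 0.0941] 0.2
(443, -109, 140, 127.5) -> [-0.0848, -0.018, 0.1741] 0.2
```

>>> drive_tool --pt "-0.045 -0.009 0.04 0 0.045" --pt "-0.084 -0.017 0.08 0 0.045" --pt "-0.084 -0.017 0.094 0 0.045" --pt "-0.084 -0.017 0.094 0 0.045" --pt "-0.084 -0.017 0.094 0 0.045"

```text
time_s: 3.85
tcp_pos: [443.0, -108.0, 220.3]
ee_rot: [-3.141, -0.001, 2.227]
force: [-0.8, 0.1, 0.3]
finger_gap: 44.6
finger_force: 0.0
```

```bash
python3 - <<'E'
from h import *
st(); save('wrist','w2.png',(150,180,350,330),4)
E
```

```text
t 3.85 tcp [ 443.  -108.   220.3] rpy [-1.7998e+02 -6.0000e-02  1.2758e+02] F [-0.8  0.1  0.3] gap 44.6 ff 0.0 j [-0.4   0.17 -0.34  1.06  0.    0.51]
```

View pics/w2.png

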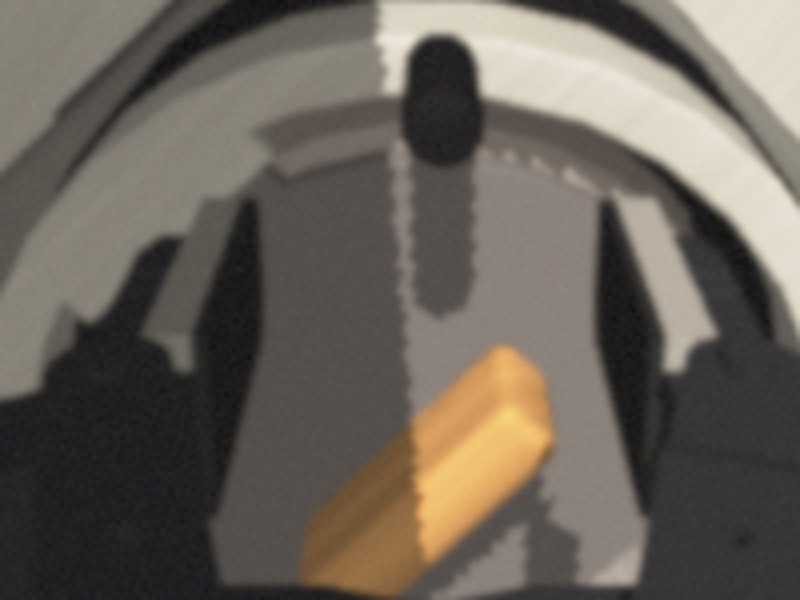

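The post is centred between the fingers. Its top disc is at about crop (443,125), which is picture px (261,211).

```bash
python3 - <<'E'
from h import *
print(onz('wrist',260.7,211.3,168), onz('wrist',274,286,152),proj('wrist',(443,-108,168)))
c=np.array([(541,192),(777,228),(760,393),(520,358)]); w=np.array([onz('top',70+x/2.28,60+y/2.28,40) for x,y in c]); print(np.round(w)); m=w.mean(0)
a=np.radians(-7.5); print('origin est',m[:2]-np.array([-np.sin(a)*-45,np.cos(a)*-45]))
E
```

```text
[ 446.41860619 -107.50108894  168.        ] [ 500.82455239 -158.85190655  152.        ] [256.52322559 209.10480882]
[[ 633.  -94.   40.]
 [ 580. -410.   40.]
 [ 360. -373.   40.]
 [ 409.  -60.   40.]]
origin est [ 501.4663094  -189.80549747]
```

>>> drive_tool --pt "-0.0015 0.0025 0.04 0 0.045" --pt "-0.0015 0.0025 0.078 0 0.045" --pt "-0.0015 0.0025 0.078 0 0.045" --pt "-0.0015 0.0025 0.078 0 0.01" --pt "-0.0015 0.0025 0.078 0 0.01" --pt "-0.0015 0.0025 0.078 0 0.01" --pt "-0.0015 0.0025 0.078 0 0.01" --pt "-0.0015 0.0025 0.078 0 0.01"

```text
time_s: 4.7
tcp_pos: [447.1, -109.1, 144.6]
ee_rot: [3.141, 0.003, 2.226]
force: [-5.7, -0.6, 8.3]
finger_gap: 13.9
finger_force: 58.4
```

```bash
python3 - <<'E'
from h import *
st()
C=np.array([504,-189.5]);o=env.observe();v=o['tcp_pos'][:2]-C;print(np.hypot(*v),np.degrees(np.arctan2(v[1],v[0])))
a0=np.radians(126)
yaw0=np.degrees(o['ee_rot'][2])
C=o['tcp_pos'][:2]-101*np.array([np.cos(a0),np.sin(a0)]); print(C)
go(*[(C[0]+101*np.cos(a0+t),C[1]+101*np.sin(a0+t),o['tcp_pos'][2],yaw0+np.degrees(t)) for t in np.radians(np.arange(8,91,8).tolist()+[90])])
E
```

```text
t 4.7 tcp [ 447.1 -109.1  144.6] rpy [179.96   0.19 127.56] F [-5.7 -0.6  8.3] gap 13.9 ff 58.380210399627686 j [-0.4   0.24 -0.47  0.86 -0.    0.52]
98.48362133858144 125.29271275168533
[ 506.46702224 -190.82729358]
(np.float64(436.3065268218649), np.float64(-118.17397374590425), np.float64(144.58169078237088), np.float64(135.56210149152204)) -> [-0.0006, -0.0141, -0.0] -8.0
(np.float64(426.8779361239447), np.float64(-128.6454845722165), np.float64(144.58169078237088), np.float64(143.56210149152204)) -> [-0.0032, -0.0279, -0.0] -16.0
(np.float64(418.9984564559953), np.float64(-140.327293580108), np.float64(144.58169078237088), np.float64(151.56210149152204)) -> [-0.0076, -0.0413, -0.0] -24.0
(np.float64(412.8214529269781), np.float64(-152.99202764510088), np.float64(144.58169078237088), np.float64(159.56210149152204)) -> [-0.0139, -0.0539, 0.0] -32.0
(np.float64(408.467153884348), np.float64(-166.39318212454157), np.float64(144.58169078237088), np.float64(167.56210149152204)) -> [-0.0219, -0.0655, 0.0] -40.0
(np.float64(406.020310806028), np.float64(-180.26991879007502), np.float64(
[... 380 characters left out ...]
4)) -> [-0.0542, -0.0923, 0.0001] -64.0
(np.float64(410.41031409241316), np.float64(-222.0380100119777), np.float64(144.58169078237088), np.float64(199.56210149152204)) -> [-0.0671, -0.0979, 0.0002] -72.0
(np.float64(415.68882356200777), np.float64(-235.10277940580482), np.float64(144.58169078237088), np.float64(207.56210149152204)) -> [-0.0807, -0.1017, 0.0002] -80.0
(np.float64(422.7342274101644), np.float64(-247.30577683065343), np.float64(144.58169078237088), np.float64(215.56210149152204)) -> [-0.0947, -0.1036, 0.0002] -88.0
(np.float64(424.75630580635396), np.float64(-250.1936040616478), np.float64(144.58169078237088), np.float64(217.56210149152204)) -> [-0.0982, -0.1037, 0.0003] -90.0
```

>>> drive_tool --pt "-0.001 -0.014 -0.002 -8 0.01" --pt "-0.003 -0.028 -0.002 -16 0.01" --pt "-0.008 -0.041 -0.002 -24 0.01" --pt "-0.014 -0.054 -0.002 -32 0.01" --pt "-0.022 -0.066 -0.002 -40 0.01" --pt "-0.031 -0.076 -0.002 -48 0.01" --pt "-0.042 -0.085 -0.002 -56 0.01" --pt "-0.054 -0.092 -0.002 -64 0.01" --pt "-0.067 -0.098 -0.002 -72 0.01" --pt "-0.081 -0.102 -0.002 -80 0.01" --pt "-0.095 -0.104 -0.002 -88 0.01" --pt "-0.099 -0.104 -0.002 -90 0.01"

```text
time_s: 5.9
tcp_pos: [423.9, -249.4, 144.6]
ee_rot: [3.138, 0.001, -2.481]
force: [-8.6, 13.7, 3.8]
finger_gap: 13.7
finger_force: 63.6
```

```bash
python3 - <<'E'
from h import *
o=st(); save('top','top1.png',(290,130,420,240),4)
E
```

```text
t 5.9 tcp [ 423.9 -249.4  144.6] rpy [ 1.7982e+02  8.0000e-02 -1.4215e+02] F [-8.6 13.7  3.8] gap 13.7 ff 63.64968001842499 j [-0.68  0.3  -0.38  0.89  0.   -1.34]
```

View pics/top1.png

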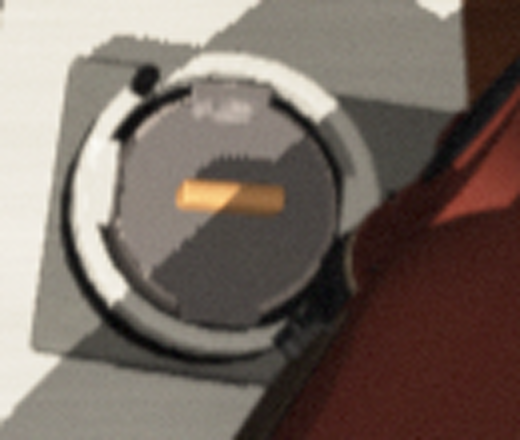

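Ring appears open: the far post is now at crop (146,79) and the catch is on the left (tumbler +y), with the ear at the top clear.

```bash
python3 - <<'E'
from h import *
p=onz('top',290+146/4,130+79/4,168); n=env.observe()['tcp_pos']; print(p,(p+n)/2,np.hypot(*(p-n)[:2]),np.degrees(np.arctan2(*(p-n)[1::-1])))
h=onz('top',290+231/4,130+197/4,152);print('handle',h)
for e in ((178,193),(284,200)): print(onz('top',290+e[0]/4,130+e[1]/4,152))
o=env.observe()
go((423.9,-249.4,230,o['ee_rot'][2]*57.2958),(504,-190,230,261),(504,-190,130,261))
E
```

```text
[ 582.7361591  -131.56466914  168.        ] [ 503.28472309 -190.43474681  156.35439631] 197.76973203888872 36.53684598172794
handle [ 501.88565954 -190.14562081  152.        ]
[ 505.13004392 -153.42179146  152.        ]
[ 499.35081107 -226.90929702  152.        ]
(423.9, -249.4, 230, np.float64(-142.16962562978057)) -> [-0.0001, 0.0002, -0.0853] 0.0
(504, -190, 230, 261) -> [-0.0998, -0.0021, -0.0852] -43.2
(504, -190, 130, 261) -> [-0.0997, -0.0024, 0.0148] -43.2
```

>>> drive_tool --pt "0 0 -0.002 0 0.06" --pt "0 0 -0.002 0 0.06" --pt "0 0 -0.03 0 0.06" --pt "0 0 -0.07 -4 0.06" --pt "-0.04 -0.001 -0.085 -12 0.06" --pt "-0.08 -0.002 -0.085 -20 0.06" --pt "-0.1 -0.002 -0.085 -28 0.06" --pt "-0.1 -0.002 -0.085 -36 0.06" --pt "-0.1 -0.002 -0.085 -43.7 0.06" --pt "-0.1 -0.002 -0.085 -43.7 0.06"

```text
time_s: 6.95
tcp_pos: [505.3, -191.0, 230.2]
ee_rot: [-3.14, -0.001, -1.721]
force: [0.3, -0.2, 0.3]
finger_gap: 59.9
finger_force: 0.0
```

```bash
python3 - <<'E'
from h import *
o=st(); save('wrist','w3.png',(150,150,350,330),3)
go((503.5,-190,128,261.5))
E
```

```text
t 6.95 tcp [ 505.3 -191.   230.2] rpy [-1.7988e+02 -6.0000e-02 -9.8600e+01] F [ 0.3 -0.2  0.3] gap 59.9 ff 0.0 j [-0.5   0.32 -0.12  1.13 -0.   -1.92]
(503.5, -190, 128, 261.5) -> [-0.0009, 0.002, 0.102] -0.4
```

View pics/w3.png

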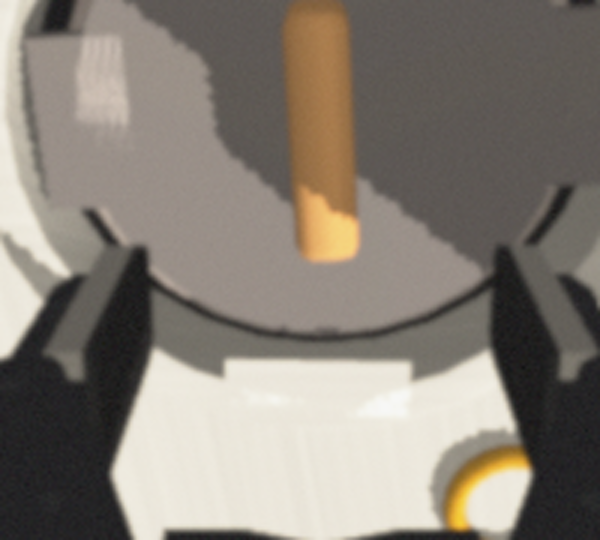

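>>> drive_tool --pt "-0.001 0.002 0.05 -0.2 0.06" --pt "-0.001 0.002 0.09 -0.2 0.06" --pt "-0.001 0.002 0.102 -0.2 0.06" --pt "-0.001 0.002 0.102 -0.2 0.06" --pt "-0.001 0.002 0.102 -0.2 0.01" --pt "-0.001 0.002 0.102 -0.2 0.01" --pt "-0.001 0.002 0.102 -0.2 0.01" --pt "-0.001 0.002 0.102 -0.2 0.01" --pt "-0.001 0.002 0.102 -0.2 0.01" --pt "-0.001 0.002 0.102 -0.2 0.01"

```text
time_s: 8.0
tcp_pos: [504.6, -190.9, 128.9]
ee_rot: [-3.137, -0.002, -1.72]
force: [2.4, -3.0, 6.7]
finger_gap: 16.7
finger_force: 58.4
```

```bash
python3 - <<'E'
from h import *
o=st(); x,y,z=o['tcp_pos']; w=np.degrees(o['ee_rot'][2])
go((x,y,z+85,w),(590,150,z+85,w),(590,150,26,w))
E
```

```text
t 8.0 tcp [ 504.6 -190.9  128.9] rpy [-1.7975e+02 -1.2000e-01 -9.8570e+01] F [ 2.4 -3.   6.7] gap 16.7 ff 58.38075399398804 j [-0.5   0.39 -0.29  0.88 -0.   -1.92]
(np.float64(504.6159126199289), np.float64(-190.851613354584), np.float64(213.88707519875598), np.float64(-98.56596717248588)) -> [0.0002, -0.0004, -0.085] -0.0
(590, 150, np.float64(213.88707519875598), np.float64(-98.56596717248588)) -> [-0.3496, -0.034, -0.0856] -0.0
(590, 150, 26, np.float64(-98.56596717248588)) -> [-0.35, -0.0332, 0.1023] -0.0
```

>>> drive_tool --pt "0 0 -0.01 0 0.01" --pt "0 0 -0.03 0 0.01" --pt "0 0 -0.06 0 0.01" --pt "0 0 -0.085 0 0.01" --pt "-0.02 -0.002 -0.086 0 0.01" --pt "-0.06 -0.006 -0.086 0 0.01" --pt "-0.105 -0.01 -0.086 0 0.01" --pt "-0.15 -0.014 -0.086 0 0.01" --pt "-0.195 -0.019 -0.086 0 0.01" --pt "-0.24 -0.023 -0.086 0 0.01" --pt "-0.285 -0.027 -0.086 0 0.01" --pt "-0.315 -0.03 -0.076 0 0.01"

```text
time_s: 9.2
tcp_pos: [579.8, 120.5, 204.4]
ee_rot: [-3.14, 0.001, -1.718]
force: [0.9, -0.2, -3.2]
finger_gap: 16.5
finger_force: 64.7
```

```bash
python3 - <<'E'
from h import *
o=st(); w=np.degrees(o['ee_rot'][2])
go((590,150,60,w),(590,150,27,w))
save('scene','s2.png')
E
```

```text
t 9.2 tcp [579.8 120.5 204.4] rpy [-1.7991e+02  5.0000e-02 -9.8440e+01] F [ 0.9 -0.2 -3.2] gap 16.5 ff 64.66275930404663 j [ 0.08  0.43 -0.02  1.12  0.   -1.34]
(590, 150, 60, np.float64(-98.4435573891028)) -> [-0.0306, -0.0056, 0.1444] -0.0
(590, 150, 27, np.float64(-98.4435573891028)) -> [-0.0305, -0.0055, 0.1774] -0.0
```

View pics/s2.png

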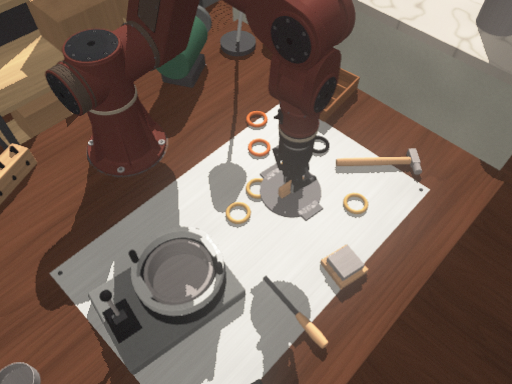

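The pot at (183,272) is open, the lid hangs level from the gripper at (290,192), and the bangles haven't moved.

>>> drive_tool --pt "-0.015 -0.003 0.04 0 0.01" --pt "-0.03 -0.006 0.085 0 0.01" --pt "-0.03 -0.006 0.13 0 0.01" --pt "-0.03 -0.006 0.16 0 0.01" --pt "-0.03 -0.006 0.17 0 0.01" --pt "-0.03 -0.006 0.177 0 0.01" --pt "-0.03 -0.006 0.179 0 0.01" --pt "-0.03 -0.006 0.179 0 0.01"

```text
time_s: 10.05
tcp_pos: [589.9, 146.3, 26.3]
ee_rot: [-3.141, 0.001, -1.72]
force: [-3.0, -0.1, 1.0]
finger_gap: 16.8
finger_force: 65.3
```

```bash
python3 - <<'E'
from h import *
st()
E
```

```text
t 10.05 tcp [589.9 146.3  26.3] rpy [-1.7995e+02  3.0000e-02 -9.8540e+01] F [-3.  -0.1  1. ] gap 16.8 ff 65.34680128097534 j [ 0.12  0.62 -0.2   0.75  0.   -1.3 ]
```

>>> drive_tool --pt "-0.03 -0.0 0.0 0 0.01"

```text
time_s: 10.15
tcp_pos: [595.6, 172.9, 26.7]
ee_rot: [-3.139, -0.002, -1.724]
force: [0.0, -0.4, -1.3]
finger_gap: 16.5
finger_force: 65.0
```

That last row was a mistake on my part: a stray 30 mm slide moved the lid to about (595,175). The spot is still clear, so I'll release it there.

>>> drive_tool --pt "0 0 0 0 0.01" --pt "0 0 0 0 0.06" --pt "0 0 0 0 0.06" --pt "0 0 0 0 0.06" --pt "0 0 -0.04 0 0.06" --pt "0 0 -0.085 0 0.06" --pt "0.03 0.03 -0.125 0 0.06" --pt "0.06 0.06 -0.155 0 0.05" --pt "0.095 0.09 -0.155 0 0.04" --pt "0.133 0.127 -0.155 0 0.04" --pt "0.133 0.127 -0.155 0 0.035" --pt "0.133 0.127 -0.155 0 0.035"

```text
time_s: 11.35
tcp_pos: [448.0, 62.2, 179.6]
ee_rot: [-3.141, 0.0, -1.722]
force: [0.5, 0.2, -0.4]
finger_gap: 35.2
finger_force: 0.0
```

```bash
cat >> h.py <<'E'
def bang(cam,near=None,thing='bangle1'):
    "bangle centres in world by region, ellipse-fit of outline at z=6"
    out=[]
    for d in env.regions_of(cam,thing):
        m=d['region'].astype(np.uint8); cs,_=cv2.findContours(m,cv2.RETR_EXTERNAL,cv2.CHAIN_APPROX_NONE)
        c=max(cs,key=len)
        if len(c)<20: continue
        w=np.array([onz(cam,u,v,6)[:2] for u,v in c[:,0]],np.float32)
        (x,y),(a,b),_=cv2.fitEllipse(w); out.append((round(x),round(y),round(a),round(b),round(d['conf'],2)))
    return out
E
python3 - <<'E'
from h import *
o=st(); save('wrist','w4.png'); save('top','top2.png')
print(bang('wrist')); print(bang('top')); print([(d['bbox'],d['conf']) for d in env.look_for('wrist','bangle1')])
E
```

```text
t 11.35 tcp [448.   62.2 179.6] rpy [-179.95    0.    -98.66] F [ 0.5  0.2 -0.4] gap 35.2 ff 0.0 j [-0.02  0.19 -0.43  0.95 -0.   -1.44]
[(447, 65, 72, 72, 0.64), (311, 393, 9, 26, 0.63), (647, 309, 16, 20, 0.61), (448, 270, 18, 57, 0.53)]
[(318, 288, 66, 71, 0.82), (324, 424, 64, 65, 0.7), (222, 373, 65, 71, 0.68), (444, 430, 67, 72, 0.59), (447, 300, 69, 72, 0.57), (668, 328, 70, 74, 0.5), (433, 186, 27, 58, 0.25)]
[([227.1, 140.7, 295.8, 207.9], 0.75), ([260.5, 316.3, 302.3, 329.5], 0.73), ([380.0, 377.8, 396.0, 384.0], 0.63), ([391.2, 321.6, 402.2, 334.5], 0.61), ([114.7, 354.7, 152.0, 384.0], 0.53)]
```

View pics/w4.png

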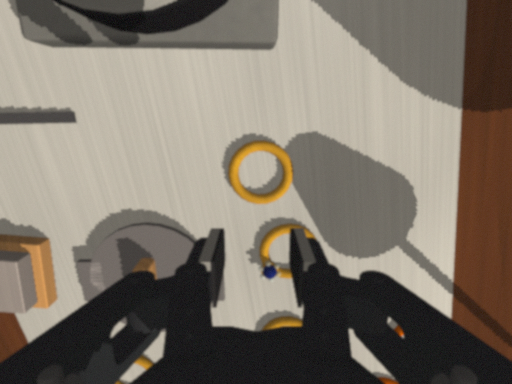

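The wrist view shows plain bangle C at (261,172) with no stone, clear of the stone bangle at (285,250), so C is the pick.

```bash
python3 - <<'E'
from h import *
go((416.4,69.7,60,-98.6),(416.4,69.7,4,-98.6))
E
```

```text
(416.4, 69.7, 60, -98.6) -> [-0.001, 0.0339, 0.1188] 0.1
(416.4, 69.7, 4, -98.6) -> [-0.001, 0.0339, 0.1748] 0.1
```

>>> drive_tool --pt "-0.001 0.02 0.04 0 0.035" --pt "-0.001 0.034 0.085 0 0.035" --pt "-0.001 0.034 0.125 0 0.035" --pt "-0.001 0.034 0.16 0 0.035" --pt "-0.001 0.034 0.175 0 0.035" --pt "-0.001 0.034 0.175 0 0.035" --pt "-0.001 0.034 0.175 0 0.005" --pt "-0.001 0.034 0.175 0 0.005" --pt "-0.001 0.034 0.175 0 0.005" --pt "-0.001 0.034 0.175 0 0.005" --pt "-0.001 0.034 0.175 0 0.005"

```text
time_s: 12.7
tcp_pos: [416.1, 69.3, 4.6]
ee_rot: [-3.14, 0.0, -1.72]
force: [1.2, 0.0, 2.6]
finger_gap: 8.7
finger_force: 57.2
```

```bash
python3 - <<'E'
from h import *
o=st();x,y,z=o['tcp_pos']
go((x,y,210,-98.6),(484.5,-187.7,210,-98.6),(484.5,-187.7,80,-98.6))
E
```

```text
t 12.7 tcp [416.1  69.3   4.6] rpy [-1.7991e+02  2.0000e-02 -9.8530e+01] F [1.2 0.  2.6] gap 8.7 ff 57.17334425076842 j [-0.01  0.39 -0.73  0.45  0.   -1.43]
(np.float64(416.0559024078994), np.float64(69.32803577773336), 210, -98.6) -> [-0.0001, -0.0003, -0.2054] 0.1
(484.5, -187.7, 210, -98.6) -> [0.244, -0.1062, -0.2054] 0.1
(484.5, -187.7, 80, -98.6) -> [0.244, -0.1059, -0.0754] 0.1
```

>>> drive_tool --pt "0 0 -0.02 0 0.005" --pt "0 0 -0.055 0 0.005" --pt "0 0 -0.1 0 0.005" --pt "0 0 -0.145 0 0.005" --pt "0.01 -0.005 -0.185 0 0.005" --pt "0.045 -0.02 -0.205 0 0.005" --pt "0.085 -0.037 -0.205 0 0.005" --pt "0.125 -0.055 -0.205 0 0.005" --pt "0.165 -0.072 -0.205 0 0.005" --pt "0.205 -0.09 -0.205 0 0.005" --pt "0.235 -0.103 -0.205 0 0.005" --pt "0.244 -0.106 -0.205 0 0.005"

```text
time_s: 13.9
tcp_pos: [484.3, -190.9, 208.8]
ee_rot: [-3.141, -0.001, -1.723]
force: [-0.1, -0.6, -0.6]
finger_gap: 8.9
finger_force: 57.0
```

```bash
python3 - <<'E'
from h import *
o=st()
go((484.5,-187.7,80,-98.6)); save('wrist','w5.png')
E
```

```text
t 13.9 tcp [ 484.3 -190.9  208.8] rpy [-1.7997e+02 -4.0000e-02 -9.8700e+01] F [-0.1 -0.6 -0.6] gap 8.9 ff 57.01246580109 j [-0.52  0.3  -0.21  1.07 -0.   -1.93]
(484.5, -187.7, 80, -98.6) -> [-0.0032, 0.0004, 0.1288] -0.1
```

View pics/w5.png

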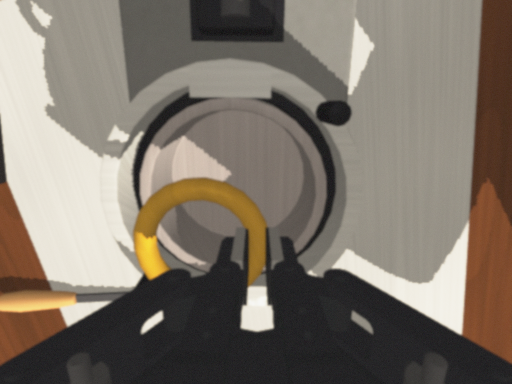

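The bangle is held by its near-x bar at about (257,240), over the open pot centred near (235,165). Lowering it in.

>>> drive_tool --pt "-0.003 0 0.03 0 0.005" --pt "-0.003 0 0.07 0 0.005" --pt "-0.003 0 0.11 0 0.005" --pt "-0.003 0 0.135 0 0.005" --pt "-0.003 0 0.147 0 0.005" --pt "-0.003 0 0.147 0 0.005" --pt "-0.003 0 0.147 0 0.03" --pt "-0.003 0 0.147 0 0.03" --pt "-0.003 0 0.147 0 0.03" --pt "-0.003 0 0.1 0 0.03" --pt "-0.003 0 0.05 0 0.03" --pt "-0.003 0 0.01 0 0.03"

```text
time_s: 15.15
tcp_pos: [484.8, -185.0, 202.4]
ee_rot: [-3.139, -0.001, -1.72]
force: [-0.1, -0.4, -0.8]
finger_gap: 30.1
finger_force: 0.0
```

```bash
python3 - <<'E'
from h import *
o=st(); im=env.camera('wrist'); cv2.imwrite('pics/w6.png',im[60:280,100:370,::-1]); print(env.look_for('wrist','bangle1')[:2]); go((430,298,185,-98.6))
E
```

```text
t 15.15 tcp [ 484.8 -185.   202.4] rpy [-1.7985e+02 -5.0000e-02 -9.8540e+01] F [-0.1 -0.4 -0.8] gap 30.1 ff 0.0 j [-0.51  0.3  -0.23  1.05  0.   -1.93]
[{'bbox': [192.8, 142.5, 265.6, 214.3], 'conf': 0.83}]
(430, 298, 185, -98.6) -> [-0.4707, 0.1288, 0.0173] 0.1
```

View pics/w6.png

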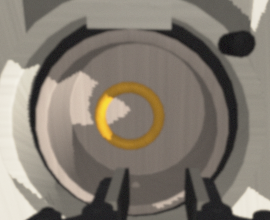

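The bangle lies flat on the pot floor at crop (130,115), near the middle. Next is bangle B.

>>> drive_tool --pt "-0.03 0.008 0.0 0 0.035" --pt "-0.075 0.02 0.0 0 0.035" --pt "-0.12 0.033 0.0 0 0.035" --pt "-0.165 0.045 0.0 0 0.035" --pt "-0.21 0.057 0.0 0 0.035" --pt "-0.255 0.07 0.0 0 0.035" --pt "-0.3 0.082 0.005 0 0.035" --pt "-0.345 0.094 0.01 0 0.035" --pt "-0.39 0.106 0.017 0 0.035" --pt "-0.435 0.119 0.017 0 0.035" --pt "-0.471 0.129 0.017 0 0.035" --pt "-0.471 0.129 0.017 0 0.035"

```text
time_s: 16.45
tcp_pos: [425.9, 304.0, 182.1]
ee_rot: [-3.141, 0.002, -1.715]
force: [0.1, -0.1, 0.4]
finger_gap: 34.9
finger_force: 0.0
```

>>> drive_tool --pt "0 0 0 0 0.035" --pt "0 0 0 0 0.035"

```text
time_s: 16.65
tcp_pos: [426.7, 299.4, 182.0]
ee_rot: [-3.142, -0.0, -1.72]
force: [-0.1, -0.7, 0.7]
finger_gap: 35.0
finger_force: 0.0
```

```bash
python3 - <<'E'
from h import *
o=st(); b=bang('wrist') if env.camera('wrist') is not None else 0; print(b)
c=min(b,key=lambda q:np.hypot(q[0]-447,q[1]-300)); y=o['ee_rot'][2]; t=np.array([np.sin(y),-np.cos(y)])
g=np.array(c[:2])+31*t; print(c,g); go((g[0],g[1],60,-98.6),(g[0],g[1],4,-98.6))
E
```

```text
t 16.65 tcp [426.7 299.4 182. ] rpy [-1.800e+02 -2.000e-02 -9.856e+01] F [-0.1 -0.7  0.7] gap 35.0 ff 0.0 j [ 0.47  0.32 -0.25  1.   -0.   -0.95]
[(321, 419, 57, 69, 0.9), (445, 298, 73, 73, 0.82), (551, 409, 6, 21, 0.74), (668, 327, 72, 76, 0.68), (444, 430, 72, 75, 0.67), (315, 286, 72, 73, 0.64), (222, 373, 72, 76, 0.62)]
(445, 298, 73, 73, 0.82) [414.34555244 302.61571714]
(np.float64(414.3455524393874), np.float64(302.61571714402567), 60, -98.6) -> [-0.0016, 0.013, 0.1221] -0.0
(np.float64(414.3455524393874), np.float64(302.61571714402567), 4, -98.6) -> [-0.0016, 0.013, 0.1781] -0.0
```

>>> drive_tool --pt "-0.002 0.013 0.04 0 0.035" --pt "-0.002 0.013 0.085 0 0.035" --pt "-0.002 0.013 0.13 0 0.035" --pt "-0.002 0.013 0.165 0 0.035" --pt "-0.002 0.013 0.178 0 0.035" --pt "-0.002 0.013 0.178 0 0.035" --pt "-0.002 0.013 0.178 0 0.005" --pt "-0.002 0.013 0.178 0 0.005" --pt "-0.002 0.013 0.178 0 0.005" --pt "-0.002 0.013 0.178 0 0.005" --pt "-0.002 0.013 0.178 0 0.005"

```text
time_s: 17.85
tcp_pos: [415.1, 304.4, 4.9]
ee_rot: [-3.14, 0.001, -1.72]
force: [1.8, -0.8, 6.9]
finger_gap: 8.0
finger_force: 58.9
```

>>> drive_tool --pt "0 0 -0.02 0 0.005" --pt "0 0 -0.06 0 0.005" --pt "0 0 -0.105 0 0.005" --pt "0 0 -0.15 0 0.005" --pt "0 0 -0.19 0 0.005" --pt "0 0 -0.206 0 0.005" --pt "0 0 -0.206 0 0.005"

```text
time_s: 18.55
tcp_pos: [415.2, 304.9, 212.5]
ee_rot: [-3.138, 0.003, -1.72]
force: [0.2, -1.3, -1.6]
finger_gap: 7.7
finger_force: 58.4
```

```bash
python3 - <<'E'
from h import *
o=st()
go((484.5,-189,208,-98.6))
E
```

```text
t 18.55 tcp [415.2 304.9 212.5] rpy [-1.798e+02  1.700e-01 -9.852e+01] F [ 0.2 -1.3 -1.6] gap 7.7 ff 58.44178321771324 j [ 0.49  0.28 -0.22  1.07  0.   -0.93]
(484.5, -189, 208, -98.6) -> [0.4782, -0.1417, 0.0036] 0.1
```

>>> drive_tool --pt "0.02 -0.006 0 0 0.005" --pt "0.06 -0.018 0 0 0.005" --pt "0.105 -0.031 0 0 0.005" --pt "0.15 -0.044 0 0 0.005" --pt "0.195 -0.058 0 0 0.005" --pt "0.24 -0.071 0 0 0.005" --pt "0.285 -0.084 0 0 0.005" --pt "0.33 -0.098 0 0 0.005" --pt "0.375 -0.111 0 0 0.005" --pt "0.42 -0.124 0 0 0.005" --pt "0.455 -0.135 0 0 0.005" --pt "0.478 -0.142 0 0 0.005"

```text
time_s: 19.75
tcp_pos: [482.9, -192.0, 208.2]
ee_rot: [3.14, 0.001, -1.722]
force: [0.5, 0.1, -0.8]
finger_gap: 7.8
finger_force: 58.4
```

>>> drive_tool --pt "0 0 0 0 0.005" --pt "0 0 0 0 0.005"

```text
time_s: 19.95
tcp_pos: [482.7, -189.3, 208.5]
ee_rot: [3.139, 0.001, -1.721]
force: [-0.3, 0.6, 0.0]
finger_gap: 8.0
finger_force: 58.4
```

```bash
python3 - <<'E'
from h import *
o=st()
go((484.5,-188,75,-98.6)); save('wrist','w7.png')
print(env.look_for('wrist','bangle1')[:3])
E
```

```text
t 19.95 tcp [ 482.7 -189.3  208.5] rpy [ 1.7986e+02  8.0000e-02 -9.8590e+01] F [-0.3  0.6  0. ] gap 8.0 ff 58.42316594906151 j [-0.52  0.29 -0.21  1.07  0.   -1.94]
(484.5, -188, 75, -98.6) -> [-0.0014, -0.0019, 0.1335] 0.0
[{'bbox': [195.3, 148.4, 264.9, 213.6], 'conf': 0.57}]
```

View pics/w7.png

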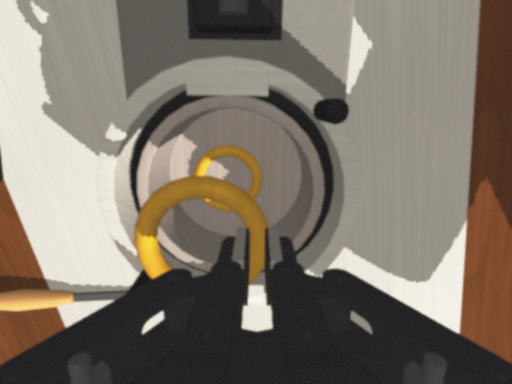

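>>> drive_tool --pt "-0.001 -0.002 0.03 0 0.005" --pt "-0.001 -0.002 0.07 0 0.005" --pt "-0.001 -0.002 0.11 0 0.005" --pt "-0.001 -0.002 0.13 0 0.005" --pt "-0.001 -0.002 0.134 0 0.005" --pt "-0.001 -0.002 0.134 0 0.03" --pt "-0.001 -0.002 0.134 0 0.03" --pt "-0.001 -0.002 0.134 0 0.03" --pt "-0.001 -0.002 0.134 0 0.03" --pt "-0.001 -0.002 0.09 0 0.03" --pt "-0.001 -0.002 0.04 0 0.03" --pt "-0.001 -0.002 0.0 0 0.03"

```text
time_s: 21.25
tcp_pos: [486.0, -189.2, 213.1]
ee_rot: [-3.14, -0.001, -1.72]
force: [0.7, -1.0, -0.8]
finger_gap: 30.1
finger_force: 0.0
```

```bash
python3 - <<'E'
from h import *
o=st(); im=env.camera('wrist'); cv2.imwrite('pics/w8.png',cv2.resize(im[60:280,100:370,::-1],None,fx=1.5,fy=1.5)); print(env.look_for('wrist','bangle1')[:3]); go((630,320,160,-98.6))
print(bang('top') if env.camera('top') is not None else 0)
E
```

```text
t 21.25 tcp [ 486.  -189.2  213.1] rpy [-1.7989e+02 -4.0000e-02 -9.8540e+01] F [ 0.7 -1.  -0.8] gap 30.1 ff 0.0 j [-0.51  0.29 -0.2   1.08  0.   -1.93]
[{'bbox': [194.5, 145.2, 268.2, 209.5], 'conf': 0.74}, {'bbox': [207.4, 167.9, 221.1, 196.5], 'conf': 0.61}]
(630, 320, 160, -98.6) -> [-0.5261, -0.0636, 0.0548] 0.1
[(324, 424, 69, 71, 0.79), (668, 329, 69, 73, 0.76), (317, 288, 70, 72, 0.72), (221, 373, 69, 70, 0.71), (521, -186, 28, 48, 0.62), (443, 430, 65, 72, 0.58)]
```

View pics/w8.png

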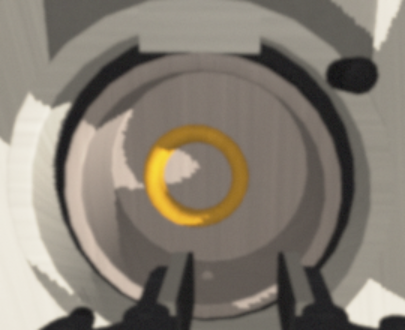

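Two bangles are stacked neatly in the pot at crop (197,175). Bangle A is next.

>>> drive_tool --pt "-0.03 -0.004 0.0 0 0.035" --pt "-0.075 -0.009 0.0 0 0.035" --pt "-0.122 -0.015 0.0 0 0.035" --pt "-0.17 -0.02 0.0 0 0.035" --pt "-0.218 -0.026 0.0 0 0.035" --pt "-0.266 -0.032 0.01 0 0.035" --pt "-0.314 -0.038 0.02 0 0.035" --pt "-0.362 -0.044 0.03 0 0.035" --pt "-0.41 -0.05 0.04 0 0.035" --pt "-0.458 -0.055 0.05 0 0.035" --pt "-0.5 -0.06 0.055 0 0.035" --pt "-0.526 -0.064 0.055 0 0.035"

```text
time_s: 22.65
tcp_pos: [625.7, 324.3, 151.8]
ee_rot: [3.138, -0.002, -1.718]
force: [0.2, -0.4, -0.4]
finger_gap: 35.1
finger_force: 0.0
```

>>> drive_tool --pt "0 0 0 0 0.035" --pt "0 0 0 0 0.035" --pt "0 0 0 0 0.035"

```text
time_s: 22.95
tcp_pos: [626.5, 320.4, 154.3]
ee_rot: [3.14, -0.001, -1.721]
force: [0.3, -0.1, 0.3]
finger_gap: 34.8
finger_force: 0.0
```

```bash
python3 - <<'E'
from h import *
o=st(); b=bang('wrist') if env.camera('wrist') is not None else 0; print(b)
c=min(b,key=lambda q:np.hypot(q[0]-668,q[1]-329)); y=o['ee_rot'][2]; t=np.array([np.sin(y),-np.cos(y)])
g=np.array(c[:2])+31*t; print(c,g); go((g[0],g[1],60,-98.6),(g[0],g[1],2,-98.6))
E
```

```text
t 22.95 tcp [626.5 320.4 154.3] rpy [ 1.7993e+02 -6.0000e-02 -9.8580e+01] F [ 0.3 -0.1  0.3] gap 34.8 ff 0.0 j [ 0.37  0.68  0.28  1.17 -0.   -1.05]
[(444, 430, 72, 76, 0.65), (669, 328, 73, 74, 0.64), (360, 426, 4, 32, 0.5)]
(669, 328, 73, 74, 0.64) [638.34691148 332.62473396]
(np.float64(638.3469114809475), np.float64(332.62473396457904), 60, -98.6) -> [-0.0139, -0.0095, 0.095] -0.0
(np.float64(638.3469114809475), np.float64(332.62473396457904), 2, -98.6) -> [-0.0139, -0.0095, 0.153] -0.0
```

>>> drive_tool --pt "-0.014 -0.01 0.04 0 0.035" --pt "-0.014 -0.01 0.085 0 0.035" --pt "-0.014 -0.01 0.12 0 0.035" --pt "-0.014 -0.01 0.143 0 0.035" --pt "-0.014 -0.01 0.152 0 0.035" --pt "-0.014 -0.01 0.152 0 0.035" --pt "-0.014 -0.01 0.152 0 0.005" --pt "-0.014 -0.01 0.152 0 0.005" --pt "-0.014 -0.01 0.152 0 0.005" --pt "-0.014 -0.01 0.152 0 0.005" --pt "-0.014 -0.01 0.152 0 0.005"

```text
time_s: 24.15
tcp_pos: [640.2, 334.4, 4.7]
ee_rot: [-3.139, 0.001, -1.72]
force: [1.1, -0.9, 6.4]
finger_gap: 10.1
finger_force: 56.6
```

>>> drive_tool --pt "0 0 -0.02 0 0.005" --pt "0 0 -0.06 0 0.005" --pt "0 0 -0.105 0 0.005" --pt "0 0 -0.15 0 0.005" --pt "0 0 -0.19 0 0.005" --pt "0 0 -0.208 0 0.005" --pt "0 0 -0.208 0 0.005"

```text
time_s: 24.85
tcp_pos: [640.5, 334.7, 215.1]
ee_rot: [-3.136, 0.003, -1.72]
force: [-0.6, 1.0, -0.6]
finger_gap: 9.6
finger_force: 56.4
```

```bash
python3 - <<'E'
from h import *
o=st()
go((484.5,-189,210,-98.6))
E
```

```text
t 24.85 tcp [640.5 334.7 215.1] rpy [-179.69    0.18  -98.52] F [-0.6  1.  -0.6] gap 9.6 ff 56.36248514056206 j [ 0.38  0.7   0.47  1.33  0.   -1.04]
(484.5, -189, 210, -98.6) -> [0.5411, 0.0767, 0.003] 0.1
```

>>> drive_tool --pt "0.02 0.003 0 0 0.005" --pt "0.06 0.009 0 0 0.005" --pt "0.105 0.015 0 0 0.005" --pt "0.152 0.022 0 0 0.005" --pt "0.2 0.028 0 0 0.005" --pt "0.248 0.035 0 0 0.005" --pt "0.296 0.042 0 0 0.005" --pt "0.344 0.049 0 0 0.005" --pt "0.392 0.056 0 0 0.005" --pt "0.44 0.062 0 0 0.005" --pt "0.485 0.069 0.003 0 0.005" --pt "0.52 0.074 0.003 0 0.005"

```text
time_s: 26.05
tcp_pos: [486.8, -171.1, 206.6]
ee_rot: [3.14, 0.0, -1.721]
force: [0.3, -0.0, -1.0]
finger_gap: 9.9
finger_force: 56.3
```

>>> drive_tool --pt "0.021 0.003 0 0 0.005" --pt "0.021 0.003 0 0 0.005" --pt "0.021 0.003 0 0 0.005"

```text
time_s: 26.35
tcp_pos: [481.9, -189.3, 207.0]
ee_rot: [3.14, 0.001, -1.721]
force: [-0.3, 0.4, -1.6]
finger_gap: 10.0
finger_force: 56.3
```

```bash
python3 - <<'E'
from h import *
o=st()
go((484.5,-188,87,-98.6)); env.camera('wrist')
print(env.look_for('wrist','bangle1')[:3])
E
```

```text
t 26.35 tcp [ 481.9 -189.3  207. ] rpy [ 1.7992e+02  5.0000e-02 -9.8600e+01] F [-0.3  0.4 -1.6] gap 10.0 ff 56.31704047322273 j [-0.52  0.29 -0.22  1.06  0.   -1.94]
(484.5, -188, 87, -98.6) -> [-0.0016, -0.0025, 0.12] 0.0
[{'bbox': [133.3, 178.7, 268.1, 285.6], 'conf': 0.9}, {'bbox': [192.0, 144.4, 261.9, 215.5], 'conf': 0.69}, {'bbox': [199.6, 159.0, 215.9, 177.6], 'conf': 0.5}]
```

>>> drive_tool --pt "-0.002 -0.002 0.03 0 0.005" --pt "-0.002 -0.002 0.07 0 0.005" --pt "-0.002 -0.002 0.1 0 0.005" --pt "-0.002 -0.002 0.117 0 0.005" --pt "-0.002 -0.002 0.12 0 0.005" --pt "-0.002 -0.002 0.12 0 0.03" --pt "-0.002 -0.002 0.12 0 0.03" --pt "-0.002 -0.002 0.12 0 0.03" --pt "-0.002 -0.002 0.12 0 0.03" --pt "-0.002 -0.002 0.09 0 0.03" --pt "-0.002 -0.002 0.04 0 0.03" --pt "-0.002 -0.002 0.0 0 0.03"

```text
time_s: 27.65
tcp_pos: [485.0, -188.0, 210.6]
ee_rot: [-3.14, -0.0, -1.72]
force: [1.5, -1.7, -0.1]
finger_gap: 30.3
finger_force: 0.0
```

```bash
python3 - <<'E'
from h import *
o=st(); im=env.camera('wrist'); a=cv2.resize(im[60:280,100:370,::-1],None,fx=1.5,fy=1.5); print(env.look_for('wrist','bangle1')[:3]); go((595,150,180,-98.6))
t=env.camera('top')[:,:,::-1]; print(bang('top')); t=cv2.resize(t[60:310,70:420],None,fx=1.3,fy=1.3)
h=max(a.shape[0],t.shape[0]); z=np.zeros((h,a.shape[1]+t.shape[1],3),np.uint8); z[:a.shape[0],:a.shape[1]]=a; z[:t.shape[0],a.shape[1]:]=t; cv2.imwrite('pics/w9.png',z[:, :800]); print(z.shape)
E
```

```text
t 27.65 tcp [ 485.  -188.   210.6] rpy [-1.7993e+02 -2.0000e-02 -9.8540e+01] F [ 1.5 -1.7 -0.1] gap 30.3 ff 0.0 j [-0.51  0.29 -0.21  1.07  0.   -1.93]
[{'bbox': [205.2, 141.5, 253.4, 205.3], 'conf': 0.72}, {'bbox': [192.6, 142.0, 264.7, 213.8], 'conf': 0.57}, {'bbox': [202.5, 163.5, 236.1, 201.6], 'conf': 0.41}]
(595, 150, 180, -98.6) -> [-0.3518, -0.0554, 0.0332] 0.1
[(316, 286, 70, 75, 0.65), (528, -202, 59, 64, 0.54), (445, 430, 59, 62, 0.53), (223, 373, 67, 71, 0.49)]
(330, 860, 3)
```

View pics/w9.png

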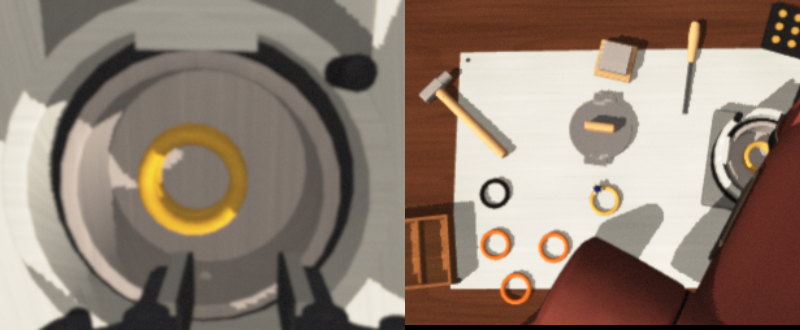

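All three plain bangles lie stacked in the pot at crop (193,180). The bench shows only the lid at (600,127), the stone bangle at (605,198) and the look-alikes. Now fetching the lid.

>>> drive_tool --pt "-0.02 -0.003 0.0 0 0.06" --pt "-0.06 -0.009 0.0 0 0.06" --pt "-0.105 -0.015 0.0 0 0.06" --pt "-0.15 -0.022 0.0 0 0.06" --pt "-0.195 -0.028 0.0 0 0.06" --pt "-0.24 -0.035 0.01 0 0.06" --pt "-0.285 -0.041 0.03 0 0.06" --pt "-0.33 -0.048 0.06 0 0.06" --pt "-0.365 -0.053 0.083 0 0.06" --pt "-0.376 -0.054 0.083 0 0.06" --pt "-0.376 -0.054 0.083 0 0.06" --pt "-0.376 -0.054 0.083 0 0.06"

```text
time_s: 29.05
tcp_pos: [593.9, 175.1, 125.1]
ee_rot: [3.141, -0.001, -1.72]
force: [-0.3, -0.6, 0.9]
finger_gap: 60.1
finger_force: 0.0
```

```bash
cat > hd.py <<'E'
from h import *
def handle(im):  # im BGR full-res wrist crop; returns mask stats of wood handle
    hsv=cv2.cvtColor(im,cv2.COLOR_BGR2HSV); m=((hsv[...,0]>5)&(hsv[...,0]<25)&(hsv[...,1]>90)).astype(np.uint8)
    n,l,s,c=cv2.connectedComponentsWithStats(m)
    return [(s[i].tolist(),np.round(c[i],1).tolist(),np.round(np.array(cv2.minAreaRect(np.argwhere(l==i)[:,::-1].astype(np.float32))[0]),1).tolist(),round(cv2.minAreaRect(np.argwhere(l==i)[:,::-1].astype(np.float32))[2],1)) for i in range(1,n) if s[i][4]>150]
E
python3 - <<'E'
from hd import *
o=st(); im=env.camera('wrist')[:,:,::-1]; cv2.imwrite('pics/w10.png',im)
a=cv2.resize(cv2.imread('pics/w3.png'),None,fx=1/3,fy=1/3,interpolation=cv2.INTER_AREA)
b=im[150:330,150:350]
print(handle(a)); print(handle(np.ascontiguousarray(b)))
# bar centreline at rows
for q in (a,b):
    hsv=cv2.cvtColor(np.ascontiguousarray(q),cv2.COLOR_BGR2HSV); m=(hsv[...,0]>5)&(hsv[...,0]<25)&(hsv[...,1]>90)
    print([(r,np.where(m[r,70:140])[0].mean().round(1)+70,m[r,70:140].sum()) for r in range(0,100,10) if m[r,70:140].any()])
E
```

```text
t 29.05 tcp [593.9 175.1 125.1] rpy [ 1.7999e+02 -3.0000e-02 -9.8540e+01] F [-0.3 -0.6  0.9] gap 60.1 ff 0.0 j [ 0.17  0.54 -0.05  0.98 -0.   -1.25]
[([94, 0, 26, 87, 1844], [106.6, 42.3], [106.5, 43.0], 87.3), ([148, 148, 30, 30, 335], [159.3, 160.1], [160.1, 160.6], 43.7)]
[([93, 2, 23, 89, 1916], [104.3, 45.6], [104.0, 46.0], 90.0)]
[(0, np.float64(105.0), np.int64(15)), (10, np.float64(105.0), np.int64(23)), (20, np.float64(105.5), np.int64(22)), (30, np.float64(106.0), np.int64(23)), (40, np.float64(106.5), np.int64(22)), (50, np.float64(107.0), np.int64(21)), (60, np.float64(107.0), np.int64(21)), (70, np.float64(108.0), np.int64(21)), (80, np.float64(109.0), np.int64(21))]
[(10, np.float64(104.5), np.int64(22)), (20, np.float64(104.0), np.int64(23)), (30, np.float64(104.0), np.int64(23)), (40, np.float64(104.0), np.int64(23)), (50, np.float64(104.5), np.int64(22)), (60, np.float64(104.5), np.int64(22)), (70, np.float64(104.5), np.int64(22)), (80, np.float64(105.0), np.int64(21)), (90, np.float64(104.5), np.int64(10))]
```

>>> drive_tool --pt "-0.003 -0.001 0.045 0 0.06" --pt "-0.003 -0.001 0.085 0 0.06" --pt "-0.003 -0.001 0.099 0 0.06" --pt "-0.003 -0.001 0.099 0 0.06" --pt "-0.003 -0.001 0.099 0 0.01" --pt "-0.003 -0.001 0.099 0 0.01" --pt "-0.003 -0.001 0.099 0 0.01" --pt "-0.003 -0.001 0.099 0 0.01" --pt "-0.003 -0.001 0.099 0 0.01" --pt "-0.003 -0.001 0.099 0 0.01"

```text
time_s: 30.1
tcp_pos: [596.9, 178.9, 28.1]
ee_rot: [-3.138, 0.001, -1.72]
force: [-0.9, -1.1, 7.4]
finger_gap: 16.5
finger_force: 60.1
```

>>> drive_tool --pt "0 0 -0.02 0 0.01" --pt "0 0 -0.06 0 0.01" --pt "0 0 -0.105 0 0.01" --pt "0 0 -0.15 0 0.01" --pt "0 0 -0.185 0 0.01" --pt "0 0 -0.195 0 0.01" --pt "0 0 -0.195 0 0.01"

```text
time_s: 30.8
tcp_pos: [596.3, 178.9, 222.5]
ee_rot: [-3.139, 0.001, -1.72]
force: [0.3, -0.2, -4.1]
finger_gap: 16.5
finger_force: 59.3
```

```bash
python3 - <<'E'
from h import *
o=st()
go((504.6,-190.9,216,-98.6))
E
```

```text
t 30.8 tcp [596.3 178.9 222.5] rpy [-1.7983e+02  6.0000e-02 -9.8530e+01] F [ 0.3 -0.2 -4.1] gap 16.5 ff 59.34224188327789 j [ 0.17  0.48  0.11  1.2  -0.   -1.25]
(504.6, -190.9, 216, -98.6) -> [0.3794, 0.0359, 0.006] 0.1
```

>>> drive_tool --pt "0.015 0.001 0 0 0.01" --pt "0.05 0.005 0 0 0.01" --pt "0.09 0.009 0 0 0.01" --pt "0.135 0.013 0 0 0.01" --pt "0.18 0.017 0 0 0.01" --pt "0.225 0.021 0 0 0.01" --pt "0.27 0.026 0 0 0.01" --pt "0.31 0.029 0 0 0.01" --pt "0.345 0.033 0 0 0.01" --pt "0.37 0.035 0 0 0.01" --pt "0.379 0.036 0 0 0.01" --pt "0.379 0.036 0 0 0.01"

```text
time_s: 32.0
tcp_pos: [502.1, -191.5, 219.3]
ee_rot: [3.139, 0.001, -1.722]
force: [-0.0, 1.1, -3.5]
finger_gap: 16.8
finger_force: 59.2
```

>>> drive_tool --pt "0 0 0 0 0.01" --pt "0 0 0 0 0.01" --pt "0 0 0 0 0.01"

```text
time_s: 32.3
tcp_pos: [503.8, -189.7, 220.8]
ee_rot: [3.141, 0.0, -1.718]
force: [0.0, -0.5, -3.2]
finger_gap: 16.5
finger_force: 59.2
```

```bash
python3 - <<'E'
from hd import *
o=st()
go((504.6,-190.9,145,-98.57),(504.6,-190.9,130,-98.57)); im=np.ascontiguousarray(env.camera('wrist')[:,:,::-1]); cv2.imwrite('pics/w11.png',im); print(handle(im[150:330,150:350].copy()))
E
```

```text
t 32.3 tcp [ 503.8 -189.7  220.8] rpy [ 1.7998e+02  1.0000e-02 -9.8450e+01] F [ 0.  -0.5 -3.2] gap 16.5 ff 59.184579849243164 j [-0.5   0.32 -0.14  1.11  0.   -1.92]
(504.6, -190.9, 145, -98.57) -> [0.0011, -0.001, 0.0758] 0.1
(504.6, -190.9, 130, -98.57) -> [0.0011, -0.001, 0.0908] 0.1
[([88, 23, 39, 146, 5149], [106.7, 94.3], [107.0, 95.5], 90.0)]
```

>>> drive_tool --pt "0.001 -0.001 0.03 0 0.01" --pt "0.001 -0.001 0.06 0 0.01" --pt "0.001 -0.001 0.074 0 0.01" --pt "0.001 -0.001 0.076 0 0.01" --pt "0.001 -0.001 0.08 0 0.01" --pt "0.001 -0.001 0.083 0 0.01" --pt "0.001 -0.001 0.086 0 0.01" --pt "0.001 -0.001 0.088 0 0.01" --pt "0.001 -0.001 0.089 0 0.01" --pt "0.001 -0.001 0.09 0 0.01" --pt "0.001 -0.001 0.09 0 0.01"

```text
time_s: 33.45
tcp_pos: [505.2, -191.5, 132.7]
ee_rot: [-3.14, 0.0, -1.719]
force: [-2.8, 6.4, 13.1]
finger_gap: 16.7
finger_force: 61.8
```

```bash
python3 - <<'E'
from h import *
o=st(); print(o['wrist_torque'])
E
```

```text
t 33.45 tcp [ 505.2 -191.5  132.7] rpy [-1.7988e+02  1.0000e-02 -9.8500e+01] F [-2.8  6.4 13.1] gap 16.7 ff 61.7595899105072 j [-0.5   0.39 -0.28  0.9   0.   -1.92]
[0.72460735 0.85530903 0.02082458]
```

>>> drive_tool --pt "0 0 0.002 0 0.01" --pt "0 0 0.002 0 0.01" --pt "0 0 0.002 0 0.06" --pt "0 0 0.002 0 0.06" --pt "0 0 0.002 0 0.06" --pt "0 0 -0.03 0 0.06" --pt "0 0 -0.07 0 0.06" --pt "0 0 -0.1 0 0.06" --pt "0 0 -0.1 0 0.06" --pt "0 0 -0.1 0 0.06"

```text
time_s: 34.45
tcp_pos: [504.8, -192.1, 231.2]
ee_rot: [-3.141, -0.0, -1.72]
force: [-0.6, 0.4, -0.2]
finger_gap: 60.0
finger_force: 0.0
```

```bash
python3 - <<'E'
from hd import *
o=st(); im=np.ascontiguousarray(env.camera('wrist')[:,:,::-1]); cv2.imwrite('pics/w12.png',im); print(handle(im[150:330,150:350].copy()))
a=cv2.imread('pics/w3.png'); b=cv2.resize(im[150:330,150:350],None,fx=3,fy=3,interpolation=cv2.INTER_CUBIC)
b=b[:, :]; a2=cv2.resize(a,(400,360)); b2=cv2.resize(b,(400,360)); cv2.imwrite('pics/w12c.png',np.hstack([a2,b2]))
E
```

```text
t 34.45 tcp [ 504.8 -192.1  231.2] rpy [-1.7994e+02 -2.0000e-02 -9.8540e+01] F [-0.6  0.4 -0.2] gap 60.0 ff 0.0 j [-0.5   0.32 -0.11  1.14 -0.   -1.92]
[([95, 0, 23, 86, 1827], [106.5, 41.7], [106.0, 42.5], 90.0)]
```

View pics/w12c.png

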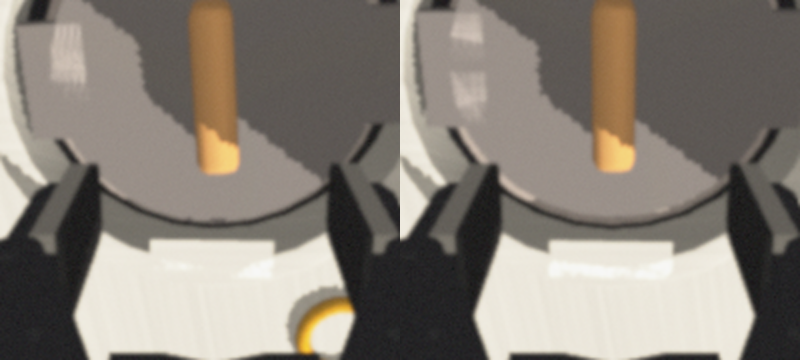

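The left half is the lid as it sat at first and the right half is now. The lid is nearly identical in its seat, with its handle end at (615,168) against (218,170), perhaps 2 mm toward -y. I'll press both ends of the handle lightly to check that it is down and level.

>>> drive_tool --pt "0.025 0 0 0 0" --pt "0.025 0 0.03 0 0" --pt "0.025 0 0.06 0 0" --pt "0.025 0 0.07 0 0" --pt "0.025 0 0.076 0 0" --pt "0.025 0 0.08 0 0" --pt "0.025 0 0.082 0 0" --pt "0.025 0 0.082 0 0" --pt "0.025 0 0.082 0 0"

```text
time_s: 35.4
tcp_pos: [499.7, -215.9, 153.6]
ee_rot: [-3.141, -0.001, -1.719]
force: [-19.8, 10.9, 47.4]
finger_gap: 0.1
finger_force: 24.3
```

>>> drive_tool --pt "0 0 -0.015 0 0" --pt "-0.025 0 -0.015 0 0" --pt "-0.05 0 -0.015 0 0" --pt "-0.05 0 -0.008 0 0" --pt "-0.05 0 -0.003 0 0" --pt "-0.05 0 0 0 0" --pt "-0.05 0 0 0 0" --pt "-0.05 0 0 0 0"

```text
time_s: 36.2
tcp_pos: [509.0, -167.0, 152.2]
ee_rot: [-3.138, 0.001, -1.719]
force: [-8.8, 10.4, 39.0]
finger_gap: 0.0
finger_force: 18.9
```

>>> drive_tool --pt "0 0 -0.015 0 0" --pt "0.025 0 -0.015 0 0" --pt "0.05 0 -0.015 0 0" --pt "0.05 0 -0.009 0 0" --pt "0.05 0 -0.006 0 0" --pt "0.05 0 -0.004 0 0" --pt "0.05 0 -0.004 0 0" --pt "0.05 0 -0.004 0 0"

```text
time_s: 37.0
tcp_pos: [500.5, -217.2, 154.0]
ee_rot: [-3.142, -0.003, -1.72]
force: [-5.4, -3.4, 12.8]
finger_gap: 0.3
finger_force: 6.3
```

>>> drive_tool --pt "0 0 0.002 0 0" --pt "0 0 0.002 0 0"

```text
time_s: 37.2
tcp_pos: [500.7, -217.4, 153.7]
ee_rot: [-3.14, -0.004, -1.72]
force: [-12.9, -1.9, 31.2]
finger_gap: 0.2
finger_force: 15.8
```

>>> drive_tool --pt "0 0 -0.015 0 0" --pt "-0.025 0 -0.015 0 0" --pt "-0.05 0 -0.015 0 0" --pt "-0.05 0 -0.006 0 0" --pt "-0.05 0 -0.001 0 0" --pt "-0.05 0 0 0 0" --pt "-0.05 0 0 0 0" --pt "-0.05 0 0 0 0"

```text
time_s: 38.0
tcp_pos: [508.3, -166.0, 152.3]
ee_rot: [-3.141, 0.003, -1.719]
force: [-5.8, 11.5, 24.2]
finger_gap: -0.0
finger_force: 12.4
```

>>> drive_tool --pt "0 0 -0.025 0 0" --pt "0.04 0 -0.025 0 0" --pt "0.08 0 -0.025 0 0" --pt "0.082 0 -0.01 0 0" --pt "0.082 0 0.01 0 0" --pt "0.082 0 0.013 0 0" --pt "0.079 0 0.013 0 0" --pt "0.076 0 0.013 0 0" --pt "0.074 0 0.013 0 0" --pt "0.074 0 0.013 0 0"

```text
time_s: 39.0
tcp_pos: [497.7, -240.0, 138.6]
ee_rot: [-3.141, -0.0, -1.719]
force: [0.5, -1.0, -0.1]
finger_gap: 0.1
finger_force: 0.0
```

>>> drive_tool --pt "-0.001 0 0 0 0" --pt "-0.002 0 0 0 0"

```text
time_s: 39.2
tcp_pos: [497.8, -239.0, 138.4]
ee_rot: [-3.141, -0.002, -1.72]
force: [0.3, -4.0, 1.4]
finger_gap: -0.1
finger_force: 1.9
```

>>> drive_tool --pt "-0.001 0 0 0 0" --pt "-0.002 0 0 0 0"

```text
time_s: 39.4
tcp_pos: [497.8, -236.2, 137.9]
ee_rot: [3.142, 0.0, -1.72]
force: [0.6, 0.5, -1.0]
finger_gap: -0.0
finger_force: 0.0
```

>>> drive_tool --pt "-0.001 0 0 0 0" --pt "-0.001 0 0 0 0"

```text
time_s: 39.6
tcp_pos: [498.0, -235.9, 138.1]
ee_rot: [-3.142, -0.001, -1.72]
force: [-1.1, -5.6, 0.3]
finger_gap: -0.2
finger_force: 2.5
```

>>> drive_tool --pt "0.006 0 0 0 0" --pt "0.006 0 -0.025 0 0" --pt "0.006 0 -0.035 0 0" --pt "-0.018 0 -0.035 0 0" --pt "-0.018 0 -0.022 0 0" --pt "-0.018 0 -0.018 0 0" --pt "-0.018 0 -0.015 0 0" --pt "-0.018 0 -0.014 0 0" --pt "-0.018 0 -0.014 0 0"

```text
time_s: 40.5
tcp_pos: [500.6, -217.8, 152.0]
ee_rot: [-3.142, 0.0, -1.72]
force: [-0.3, -0.3, -0.1]
finger_gap: 0.2
finger_force: 0.0
```

```bash
python3 - <<'E'
from h import *
st()
E
```

```text
t 40.5 tcp [ 500.6 -217.8  152. ] rpy [-1.800e+02  1.000e-02 -9.855e+01] F [-0.3 -0.3 -0.1] gap 0.2 ff 0.0 j [-0.54  0.39 -0.23  0.95  0.   -1.97]
```

The -y end has dropped: there is no contact at 152.0 mm, where it was 153.7 before. Measuring both ends again.

>>> drive_tool --pt "0 0 0.001 0 0" --pt "0 0 0.002 0 0" --pt "0 0 0.002 0 0"

```text
time_s: 40.8
tcp_pos: [500.9, -218.1, 151.5]
ee_rot: [-3.14, -0.001, -1.72]
force: [-4.6, 1.1, 13.8]
finger_gap: 0.3
finger_force: 7.2
```

>>> drive_tool --pt "0 0 -0.015 0 0" --pt "-0.025 0 -0.015 0 0" --pt "-0.05 0 -0.015 0 0" --pt "-0.05 0 -0.006 0 0" --pt "-0.05 0 -0.001 0 0" --pt "-0.05 0 0 0 0" --pt "-0.05 0 0 0 0" --pt "-0.05 0 0 0 0"

```text
time_s: 41.6
tcp_pos: [508.4, -167.9, 151.4]
ee_rot: [-3.14, 0.002, -1.72]
force: [-4.9, 9.0, 20.7]
finger_gap: 0.2
finger_force: 10.8
```

>>> drive_tool --pt "0 0 -0.04 0 0.02" --pt "0.02 0.02 -0.08 8 0.045" --pt "0.02 0.03 -0.08 16 0.045" --pt "0.02 0.03 -0.08 24 0.045" --pt "0.02 0.03 -0.08 32 0.045" --pt "0.02 0.03 -0.08 40 0.045" --pt "0.02 0.03 -0.08 43.6 0.045" --pt "0.02 0.03 -0.08 43.6 0.045"

```text
time_s: 42.4
tcp_pos: [475.2, -184.3, 229.6]
ee_rot: [3.141, -0.0, -2.482]
force: [-0.5, 0.2, 0.0]
finger_gap: 45.2
finger_force: 0.0
```

```bash
python3 - <<'E'
from h import *
o=st(); im=env.camera('wrist')[:,:,::-1]; cv2.imwrite('pics/w13.png',im)
p=proj('wrist',(423.9,-249.4,168)); q=proj('wrist',(423.9,-249.4,130)); print('pred post top/base',p,q)
g=cv2.cvtColor(np.ascontiguousarray(im),cv2.COLOR_BGR2GRAY); m=(g<55).astype(np.uint8)
n,l,s,c=cv2.connectedComponentsWithStats(m)
for i in range(1,n):
    if 60<s[i][4]<4000: print(s[i],c[i].round(1), onz('wrist',*c[i],150).round(0))
go((423.9,-249.4,230,-142.15),(423.9,-249.4,145,-142.15))
E
```

```text
t 42.4 tcp [ 475.2 -184.3  229.6] rpy [ 1.7999e+02 -2.0000e-02 -1.4223e+02] F [-0.5  0.2  0. ] gap 45.2 ff 0.0 j [-0.51  0.26 -0.2   1.11 -0.   -1.17]
pred post top/base [226.71441291  92.10331055] [231.49204335  93.96970944]
[496   0  16  15 144] [504.3   6.2] [ 265. -136.  150.]
[ 38  69  35  19 117] [55.9 77.8] [ 492. -354.  150.]
[ 182   80  100   51 1346] [230.  106.4] [ 431. -243.  150.]
[285 121  31  34 132] [300.8 136.9] [ 416. -188.  150.]
[  0 147  34  32 379] [ 14.7 164.1] [ 570. -351.  150.]
[141 155  17  82 347] [146.8 189.6] [ 524. -258.  150.]
[313 170  13  62 419] [319.7 198. ] [ 444. -144.  150.]
(423.9, -249.4, 230, -142.15) -> [0.0806, -0.0199, -0.0003] 0.1
(423.9, -249.4, 145, -142.15) -> [0.0806, -0.0199, 0.0847] 0.1
```

```bash
python3 - <<'E'
from h import *
im=cv2.imread('pics/w13.png'); g=cv2.cvtColor(im,cv2.COLOR_BGR2GRAY)
for th in (20,28,36,44):
    n,l,s,c=cv2.connectedComponentsWithStats((g[60:150,170:300]<th).astype(np.uint8))
    print(th,[(s[i].tolist(),c[i].round(1)+[170,60]) for i in range(1,n) if s[i][4]>40])
E
```

```text
20 []
28 [([56, 34, 13, 12, 41], array([233. ,  99.9]))]
36 [([0, 1, 7, 15, 53], array([171.9,  68.3])), ([17, 22, 92, 45, 966], array([229.9, 106.3]))]
44 [([0, 0, 8, 17, 74], array([172.2,  68.2])), ([14, 21, 96, 48, 1209], array([229.9, 106.1]))]
```

The darkest spot, (233,100), matches the predicted post at (227–231, 93). Gripping it.

>>> drive_tool --pt "0.045 -0.011 0 0 0.045" --pt "0.081 -0.02 0 0 0.045" --pt "0.081 -0.02 0.04 0 0.045" --pt "0.081 -0.02 0.075 0 0.045" --pt "0.081 -0.02 0.085 0 0.045" --pt "0.081 -0.02 0.085 0 0.045" --pt "0.081 -0.02 0.085 0 0.01" --pt "0.081 -0.02 0.085 0 0.01" --pt "0.081 -0.02 0.085 0 0.01" --pt "0.081 -0.02 0.085 0 0.01" --pt "0.081 -0.02 0.085 0 0.01" --pt "0.081 -0.02 0.085 0 0.01"

```text
time_s: 43.65
tcp_pos: [424.3, -249.0, 146.7]
ee_rot: [-3.14, 0.001, -2.48]
force: [-3.0, 3.6, 7.8]
finger_gap: 13.7
finger_force: 58.5
```

```bash
python3 - <<'E'
from h import *
o=st(); C=np.array([504.2,-190.6]); p=o['tcp_pos'][:2]; v=p-C; a0=np.arctan2(v[1],v[0]); r=np.hypot(*v); print(r,np.degrees(a0))
y=np.degrees(o['ee_rot'][2])
go(*[(C[0]+r*np.cos(a0-t),C[1]+r*np.sin(a0-t),o['tcp_pos'][2],y-np.degrees(t)) for t in np.radians(np.arange(8,97,8))])
E
```

```text
t 43.65 tcp [ 424.3 -249.   146.7] rpy [-1.7991e+02  3.0000e-02 -1.4208e+02] F [-3.   3.6  7.8] gap 13.7 ff 58.517791628837585 j [-0.68  0.29 -0.38  0.89  0.   -1.34]
98.94147192573632 -143.84471715635746
(np.float64(416.96607542026794), np.float64(-237.28679973235353), np.float64(146.68556928895444), np.float64(-150.08371736642405)) -> [-0.0014, 0.0137, -0.0] 8.0
(np.float64(411.3174832850277), np.float64(-224.69183121400442), np.float64(146.68556928895444), np.float64(-158.08371736642405)) -> [-0.0047, 0.0271, -0.0] 16.0
(np.float64(407.4767436853476), np.float64(-211.43330397995794), np.float64(146.68556928895444), np.float64(-166.08371736642405)) -> [-0.0098, 0.04, -0.0001] 24.0
(np.float64(405.51861224875887), np.float64(-197.76928018147365), np.float64(146.68556928895444), np.float64(-174.08371736642405)) -> [-0.0166, 0.0519, -0.0001] 32.0
(np.float64(405.4812017763332), np.float64(-183.96571449919225), np.float64(146.68556928895444), np.float64(-182.08371736642405)) -> [-0.0251, 0.0629, -0.0001] 40.0
(np.float64(407.3652404203625), np.float64(-170.29127763779618), np.float64(1
[... 371 characters left out ...]
6642405)) -> [-0.0583, 0.0872, -0.0001] 64.0
(np.float64(423.99734680287), np.float64(-132.6608138910101), np.float64(146.68556928895444), np.float64(-214.08371736642405)) -> [-0.0712, 0.092, -0.0001] 72.0
(np.float64(432.8414497084187), np.float64(-122.06262211672285), np.float64(146.68556928895444), np.float64(-222.08371736642405)) -> [-0.0847, 0.0949, -0.0001] 80.0
(np.float64(443.07446562624494), np.float64(-112.7984324428218), np.float64(146.68556928895444), np.float64(-230.08371736642405)) -> [-0.0985, 0.0959, -0.0001] 88.0
(np.float64(454.49722054139164), np.float64(-105.04856178344977), np.float64(146.68556928895444), np.float64(-238.08371736642408)) -> [-0.1123, 0.095, -0.0001] 96.0
```

>>> drive_tool --pt "-0.001 0.014 0 8 0.01" --pt "-0.005 0.027 0 16 0.01" --pt "-0.01 0.04 0 24 0.01" --pt "-0.017 0.052 0 32 0.01" --pt "-0.025 0.063 0 40 0.01" --pt "-0.035 0.073 0 48 0.01" --pt "-0.046 0.081 0 56 0.01" --pt "-0.058 0.087 0 64 0.01" --pt "-0.071 0.092 0 72 0.01" --pt "-0.085 0.095 0 80 0.01" --pt "-0.098 0.096 0 88 0.01" --pt "-0.103 0.096 0 90.5 0.01"

```text
time_s: 44.85
tcp_pos: [447.6, -109.4, 146.6]
ee_rot: [3.14, 0.002, 2.22]
force: [-17.2, -11.4, 15.1]
finger_gap: 13.6
finger_force: 61.5
```

```bash
python3 - <<'E'
from h import *
o=st(); C=np.array([504.2,-190.6]); v=o['tcp_pos'][:2]-C; print(np.hypot(*v),np.degrees(np.arctan2(v[1],v[0])), o['wrist_torque'])
E
```

```text
t 44.85 tcp [ 447.6 -109.4  146.6] rpy [1.7993e+02 1.3000e-01 1.2718e+02] F [-17.2 -11.4  15.1] gap 13.6 ff 61.54502749443054 j [-0.4   0.24 -0.46  0.87 -0.    0.52]
98.9646633121029 124.87398142833548 [-2.31747567  3.50567777  0.25002764]
```

The ring is back at the locked pose, (447.6,-109.4) against (447.1,-109.1) originally, and pushing against its stop. Releasing it and moving toward the lever.

>>> drive_tool --pt "0 0 0 0 0.05" --pt "0 0 0 0 0.05" --pt "0 0 0 0 0.05" --pt "0 0 -0.045 0 0.05" --pt "0 0 -0.085 0 0.03" --pt "-0.03 -0.033 -0.085 8 0" --pt "-0.06 -0.066 -0.085 16 0" --pt "-0.09 -0.1 -0.085 24 0" --pt "-0.12 -0.132 -0.085 32 0" --pt "-0.15 -0.164 -0.085 40 0" --pt "-0.159 -0.173 -0.085 46 0" --pt "-0.159 -0.173 -0.085 46 0"

```text
time_s: 46.05
tcp_pos: [404.5, -343.4, 229.8]
ee_rot: [3.141, 0.0, 1.416]
force: [-0.3, 0.6, -0.4]
finger_gap: 0.3
finger_force: 0.0
```

```bash
python3 - <<'E'
from h import *
o=st()
im={n:np.ascontiguousarray(env.camera(n)[:,:,::-1]) for n in ('scene','top','wrist')}
for n in im: cv2.imwrite(f'pics/z_{n}.png',im[n])
print('pred ball',proj('wrist',(452,-351,132)),proj('scene',(452,-351,132)),'posts',[proj('scene',p) for p in ((446,-108.5,168),(562,-272,168))])
for n in im:
    print(n,[(np.round(d['bbox'],1).tolist(),round(d['conf'],2)) for d in env.look_for(n,'start_lever_tip')])
    g=cv2.cvtColor(im[n],cv2.COLOR_BGR2GRAY)
for n,b in (('scene',(85,205,250,380)),):
    g=cv2.cvtColor(im[n],cv2.COLOR_BGR2GRAY)[b[1]:b[3],b[0]:b[2]]; k,l,s,c=cv2.connectedComponentsWithStats((g<40).astype(np.uint8)); print([(s[i].tolist(),(c[i]+b[:2]).round(1)) for i in range(1,k) if s[i][4]>30])
    g0=cv2.cvtColor(cv2.imread('pics/scene0.png'),cv2.COLOR_BGR2GRAY)[b[1]:b[3],b[0]:b[2]]; k,l,s,c=cv2.connectedComponentsWithStats((g0<40).astype(np.uint8)); print([(s[i].tolist(),(c[i]+b[:2]).round(1)) for i in range(1,k) if s[i][4]>30])
go((410,-344,230,81),(410,-344,118,81))
E
```

```text
t 46.05 tcp [ 404.5 -343.4  229.8] rpy [1.7999e+02 1.0000e-02 8.1110e+01] F [-0.3  0.6 -0.4] gap 0.3 ff 0.0 j [-0.84  0.3  -0.14  1.13 -0.    0.88]
pred ball [311.90471335 195.00969593] [105.89804986 297.23854483] posts [array([185.63054655, 220.12801514]), array([162.56304866, 299.44063937])]
scene [([100.5, 290.8, 119.9, 316.7], 0.75), ([89.6, 219.9, 246.8, 373.8], 0.47)]
top [([308.0, 142.3, 384.6, 215.0], 0.38)]
wrist []
[([56, 57, 10, 35, 81], array([143.5, 281.7])), ([16, 86, 10, 10, 73], array([105.5, 296. ])), ([19, 95, 38, 43, 702], array([123. , 322.3])), ([76, 97, 8, 8, 39], array([164.7, 305.6])), ([58, 100, 41, 19, 202], array([164.4, 317.2]))]
[([16, 86, 10, 10, 86], array([105.3, 295.4])), ([75, 93, 9, 12, 63], array([163.9, 303.8])), ([58, 93, 75, 26, 463], array([182.5, 315.2])), ([19, 99, 38, 39, 606], array([123.1, 324.8]))]
(410, -344, 230, 81) -> [-0.003, 0.005, 0.0002] 0.5
(410, -344, 118, 81) -> [-0.003, 0.005, 0.1122] 0.5
```

>>> drive_tool --pt "0 0 0.04 0 0" --pt "0 0 0.085 0 0" --pt "0 0 0.112 0 0" --pt "0 0 0.112 0 0" --pt "0 0.012 0.112 0 0" --pt "0 0.024 0.112 0 0" --pt "0 0.036 0.112 0 0" --pt "0 0.048 0.112 0 0" --pt "0 0.06 0.112 0 0" --pt "0 0.072 0.112 0 0" --pt "0 0.082 0.112 0 0" --pt "0 0.088 0.112 0 0"

```text
time_s: 47.55
tcp_pos: [491.6, -354.2, 117.8]
ee_rot: [-3.138, 0.0, 1.42]
force: [-22.3, 1.6, 12.9]
finger_gap: 0.3
finger_force: 11.2
```

>>> drive_tool --pt "0 0.003 0 0 0" --pt "0 0.006 0 0 0" --pt "0 0.006 0 0 0"

```text
time_s: 47.85
tcp_pos: [491.8, -354.3, 117.7]
ee_rot: [-3.128, 0.0, 1.418]
force: [-30.7, 2.5, 18.0]
finger_gap: -0.1
finger_force: 15.5
```

>>> drive_tool --pt "0 0.002 0 0 0" --pt "0 0.004 0 0 0" --pt "0 0.004 0 0 0"

```text
time_s: 48.15
tcp_pos: [492.3, -354.3, 117.6]
ee_rot: [-3.122, 0.0, 1.417]
force: [-44.9, 5.0, 26.1]
finger_gap: 0.2
finger_force: 23.2
```

The lever is against its end stop. Backing off and clearing the scene.

>>> drive_tool --pt "0 -0.02 0 0 0" --pt "0 -0.05 0 0 0" --pt "0 -0.07 -0.03 0 0" --pt "0 -0.07 -0.075 0 0" --pt "0 -0.07 -0.12 0 0" --pt "0.04 -0.07 -0.14 0 0" --pt "0.085 -0.07 -0.14 0 0" --pt "0.13 -0.08 -0.14 0 0" --pt "0.17 -0.09 -0.14 0 0" --pt "0.21 -0.1 -0.14 0 0" --pt "0.25 -0.1 -0.14 0 0" --pt "0.29 -0.1 -0.14 0 0"

```text
time_s: 49.35
tcp_pos: [447.1, -52.7, 258.7]
ee_rot: [3.14, -0.0, 1.42]
force: [0.3, 0.1, 0.3]
finger_gap: 0.2
finger_force: 0.0
```

>>> drive_tool --pt "0.04 0 0 0 0" --pt "0.08 0 0 0 0" --pt "0.12 0 0 0 0" --pt "0.16 0 0 0 0" --pt "0.2 0 0 0 0" --pt "0.25 0 0 0 0" --pt "0.3 0 0 0 0" --pt "0.3 0 0 0 0"

```text
time_s: 50.15
tcp_pos: [492.1, 247.8, 257.8]
ee_rot: [3.141, -0.002, 1.425]
force: [0.2, -1.4, 0.2]
finger_gap: 0.1
finger_force: 0.0
```

```bash
python3 - <<'E'
from h import *
o=st()
im={n:np.ascontiguousarray(env.camera(n)[:,:,::-1]) for n in ('scene','top')}
for n in im: cv2.imwrite(f'pics/y_{n}.png',im[n])
for n in im:
    for t in ('start_lever_tip','stone_bangle','file','hammer','bench_block','lid_handle','bangle1'): print(n,t,[(np.round(d['bbox']).astype(int).tolist(),round(d['conf'],2)) for d in env.look_for(n,t)][:7])
c,s=np.cos(np.radians(-7)),np.sin(np.radians(-7))
for lx in (-38.4,38.4): P=(504.2+c*lx+s*165,-190.6+s*lx-c*165,132); print(P,proj('scene',P),proj('top',P))
def blobs(f,th=40,b=(85,205,250,380)):
    g=cv2.cvtColor(cv2.imread(f),cv2.COLOR_BGR2GRAY)[b[1]:b[3],b[0]:b[2]]; k,l,s,c=cv2.connectedComponentsWithStats((g<th).astype(np.uint8)); print(f,[(s[i].tolist(),(c[i]+b[:2]).round(1).tolist()) for i in range(1,k) if s[i][4]>15])
blobs('pics/scene0.png'); blobs('pics/y_scene.png'); blobs('pics/top0.png',40,(295,130,415,240)); blobs('pics/y_top.png',40,(295,130,415,240))
E
```

```text
t 50.15 tcp [492.1 247.8 257.8] rpy [ 1.7997e+02 -1.3000e-01  8.1660e+01] F [ 0.2 -1.4  0.2] gap 0.1 ff 0.0 j [ 0.33  0.33 -0.03  1.21  0.    2.05]
scene start_lever_tip [([113, 316, 128, 327], 0.54), ([88, 218, 245, 375], 0.4)]
scene stone_bangle [([245, 173, 272, 199], 0.69), ([262, 275, 328, 346], 0.45)]
scene file [([263, 275, 328, 346], 0.73), ([144, 237, 211, 297], 0.47)]
scene hammer [([338, 146, 422, 178], 0.74)]
scene bench_block [([320, 246, 370, 290], 0.8), ([263, 278, 328, 345], 0.16)]
scene lid_handle [([146, 237, 209, 297], 0.65)]
scene bangle1 [([251, 139, 270, 156], 0.77), ([304, 137, 331, 154], 0.71), ([249, 111, 270, 128], 0.59), ([280, 129, 289, 132], 0.45)]
top start_lever_tip [([397, 171, 412, 192], 0.68), ([282, 75, 299, 147], 0.38)]
top stone_bangle [([214, 204, 234, 226], 0.58)]
top file [([284, 78, 299, 145], 0.74), ([308, 144, 384, 218], 0.47)]
top hammer [([84, 121, 103, 141], 0.61)]
top bench_block [([217, 91, 250, 123], 0.66)]
top lid_handle [([316, 153, 373, 208], 0.91)]
top bangle1 []
(np.float64(445.9777861151239), np.float64(-349.69033223406046), 132)
[... 504 characters left out ...]
94, 9, 11, 61], [163.9, 303.8]), ([58, 100, 40, 19, 190], [163.4, 316.8])]
pics/top0.png [([90, 0, 30, 79, 958], [402.3, 178.7]), ([19, 22, 24, 34, 109], [323.1, 163.0]), ([60, 25, 22, 56, 158], [368.8, 185.5]), ([78, 24, 8, 7, 39], [376.4, 157.2]), ([11, 40, 34, 50, 118], [315.4, 200.4]), ([22, 66, 6, 6, 26], [319.8, 198.7]), ([116, 74, 4, 36, 95], [413.1, 219.7])]
pics/y_top.png [([112, 1, 8, 9, 45], [410.5, 134.4]), ([20, 23, 21, 27, 57], [322.2, 163.0]), ([78, 24, 8, 7, 32], [376.1, 157.2]), ([60, 26, 22, 55, 129], [368.4, 189.2]), ([107, 41, 13, 9, 78], [407.7, 174.8]), ([89, 48, 23, 31, 465], [394.1, 194.1]), ([11, 55, 42, 36, 95], [323.8, 209.5]), ([22, 67, 6, 5, 21], [319.7, 199.1])]
```

```bash
python3 - <<'E'
from h import *
print(env.finish_job())
E
```

```text
the job is handed in; nothing more can be done
None
```

I handed the job in at about 50 s: the three plain bangles are in the pot, the lid is seated level, the ring is back at its locked stop, and the start lever was then pushed to its far stop. The stone bangle, file and bench block show no movement; the hammer's last check was partial. No verdict was returned.

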